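# Put the washed tools and charcoal away in the studio tool chest

## Task

The session is over: pull out the drawer of the tool chest and put away everything that lies on the white panel: each brush flat in a narrow compartment of its own and the filling knife in the wide compartment, both with their handles to the drawer front and bristles or blade to the back, and each charcoal stick lying across in one of the short side compartments. Grip the charcoal only lightly, for it crumbles, then push the drawer fully shut; do not disturb the tape, the jar or the tin.

Things in the scene. Friction and masses are not known exactly. Their poses are not given: they have to be found in the camera images.
- drawer (a joint): Travel of the drawer (m): 0 shut, 0.230 fully out (end stop); it stays where left, friction about 2 N. It belongs to a low wooden tool chest fixed to the table (342 mm wide, 270 mm deep, flat top 68 mm above the table, begins right behind the shut drawer's front), comes out towards the robot and holds cork-floored compartments.
- drawer_handle (a point): Middle of the steel bar handle on the drawer front, 36 mm above the table, moving with it. Bar 10 mm thick, 100 mm long (y), 30 mm free behind it, on two stems 45 mm either side of the middle. The drawer front is 14 mm thick, its top edge 58 mm above the table. Axes: the drawer opens along -x; y is to the left along the front seen from the robot; z up.
- knife_bay (a point): Floor level, mid-width, at the FRONT end of the wide compartment at the drawer's right side (-y): 225 mm long towards +x, 70 mm wide (middle 112.5 mm along x), between the side wall and a divider like those of the narrow ones. Axes as drawer_handle (x to the back). All the drawer's floor is 14 mm above the table; its side and back walls stand 30 mm above it, the front 44 mm. Moves with the drawer.
- brush_bay1 (a point): Floor level, mid-width, at the FRONT end of narrow compartment 1 of 3 (1 is next to the wide one, 3 next to the short ones): 225 mm long towards +x, 40 mm wide (middle 112.5 mm along x), between dividers 6 mm thick and 18 mm high, each broken in the middle by a finger gap 60 mm long (all gaps in line). Moves with the drawer. Axes and floor as knife_bay.
- brush_bay2 (a point): Floor level, mid-width, at the FRONT end of narrow compartment 2 of 3 (1 is next to the wide one, 3 next to the short ones): 225 mm long towards +x, 40 mm wide (middle 112.5 mm along x), between dividers 6 mm thick and 18 mm high, each broken in the middle by a finger gap 60 mm long (all gaps in line). Moves with the drawer. Axes and floor as knife_bay.
- brush_bay3 (a point): Floor level, mid-width, at the FRONT end of narrow compartment 3 of 3 (1 is next to the wide one, 3 next to the short ones): 225 mm long towards +x, 40 mm wide (middle 112.5 mm along x), between dividers 6 mm thick and 18 mm high, each broken in the middle by a finger gap 60 mm long (all gaps in line). Moves with the drawer. Axes and floor as knife_bay.
- charcoal_bay1 (a point): Middle of the floor of the front one of three short cross compartments in a column at the drawer's left side; the others' middles lie 77 and 154 mm behind it (+x). Each 84 mm long across the drawer (y), 71 mm wide (x), parted by dividers 6 mm thick, 12 mm high that jut in 20 mm from both ends (middle 44 mm free for fingers). Moves with the drawer. Axes, floor as knife_bay.
- brush1: A flat varnish brush (up to three, alike; absent ones read None), 200 mm long, 45 g, lying flat: pale wooden handle 14 mm wide and 14 mm thick from x = -100 to +20 mm, then metal ferrule and bristles 26 mm wide, 14 mm thick from +20 to +100 mm. Origin in the middle of its length, width and thickness; x points from handle to bristles. Grip across the handle near x = -5 mm.
- brush1_tip (a point): Bristle end of brush1, 100 mm along its x from its origin.
- brush2: A flat varnish brush (up to three, alike; absent ones read None), 200 mm long, 45 g, lying flat: pale wooden handle 14 mm wide and 14 mm thick from x = -100 to +20 mm, then metal ferrule and bristles 26 mm wide, 14 mm thick from +20 to +100 mm. Origin in the middle of its length, width and thickness; x points from handle to bristles. Grip across the handle near x = -5 mm.
- brush2_tip (a point): Bristle end of brush2, 100 mm along its x from its origin.
- brush3: A flat varnish brush (up to three, alike; absent ones read None), 200 mm long, 45 g, lying flat: pale wooden handle 14 mm wide and 14 mm thick from x = -100 to +20 mm, then metal ferrule and bristles 26 mm wide, 14 mm thick from +20 to +100 mm. Origin in the middle of its length, width and thickness; x points from handle to bristles. Grip across the handle near x = -5 mm.
- brush3_tip (a point): Bristle end of brush3, 100 mm along its x from its origin.
- knife: A filling knife 200 mm long, 80 g: wooden handle 18 mm wide and 16 mm thick from x = -100 to +15 mm, a steel neck, then a broad flat steel blade 58 mm wide and 3 mm thick to x = +100 mm; the blade's underside is level with the handle's. Origin at mid-length, mid-width and at half the handle's thickness; x points from handle to blade. Grip across the handle near x = -10 mm.
- knife_tip (a point): Blade edge of the knife: 100 mm along its x from its origin.
- charcoal1: A square stick of compressed drawing charcoal (up to three, alike; absent ones read None), black, 70 mm long (x), 16 mm square, 25 g; origin at its centre; it may lie on any of its long sides. Brittle: it is crushed if the fingers press on it with more than 16 N; a grip of 4 to 6 N holds it.
- charcoal2: A square stick of compressed drawing charcoal (up to three, alike; absent ones read None), black, 70 mm long (x), 16 mm square, 25 g; origin at its centre; it may lie on any of its long sides. Brittle: it is crushed if the fingers press on it with more than 16 N; a grip of 4 to 6 N holds it.
- charcoal3: A square stick of compressed drawing charcoal (up to three, alike; absent ones read None), black, 70 mm long (x), 16 mm square, 25 g; origin at its centre; it may lie on any of its long sides. Brittle: it is crushed if the fingers press on it with more than 16 N; a grip of 4 to 6 N holds it.
- board: White-primed painting panel, dulled with use, lying fixed on the table, 360 x 310 mm, 3 mm thick, on which the tools and the charcoal lie at first; origin at the centre of its underside.
- tape: Bystander: roll of brown tape, 96 mm across, 48 mm high, lying on the table to the right; origin at the centre of its underside.
- gesso: Bystander: low white screw-top jar, 80 mm across, 60 mm high, on the table left of the panel; origin at the centre of its underside.
- tin: Bystander: open metal tin, 84 mm across, 100 mm high, on the table to the right; origin at the centre of its underside.
Things that resemble listed ones, but are neither listed nor needed, are in the scene too. Leave any orange or red look-alike of the charcoal1 alone.

How it is judged:
By the outcome, as a careful person would: the job done as asked, in the order asked, and still so for the second after the job is handed in, with the robot touching nothing.
Of brush1, brush2, brush3 only 2 to 3 are there at a start; the rules pass over those that are not, and their reading is None.
Of charcoal1, charcoal2, charcoal3 only 2 to 3 are there at a start; the rules pass over those that are not, and their reading is None.
At some moment in a run one of brush1, brush2, brush3, knife, charcoal1, charcoal2, charcoal3 may be knocked a few centimetres aside while the robot is not near it.
Once in a run the grip may slacken for a moment while it holds something.
It also fails if it takes over 210 s, if anything falls off the work surface, if the arm or the gripper's body presses on something with over 40 N, if the wrist force passes 120 N, or if a joint passes its speed limit or range.

## Robot

A 6-joint arm with a two-finger parallel gripper is mounted at the origin on the work surface. World frame = base frame: x ahead of the robot, y to its left, z up, the work surface at z = 0. Lengths are in mm, angles in rad, forces in N, time in s.
With the tool pointing down it reaches from about 350 to 875 mm from the base axis. Payload 4.2 kg.
Tool frame: the origin (TCP) lies on the mounting face of the last link; the fingertips stand 173 mm ahead of it and the grasp point (between the pads) lies grip_point_offset ahead of it (grip_point_offset is the distance from the TCP to the grasp point, in mm); z points along the fingers, y is the line along which they close (so a half turn about z gives the same grasp; the last joint's range is limited). The gripper opens to 85 mm and grips with 20 to 120 N. Pads are 22 mm wide; open, the fingers measure 114 mm over their backs; the gripper's body (76 mm by 85 mm) begins 54 mm behind the grasp point. The pads swing forward as they close: fully open they stand 13 mm farther back than shut.
Start: joints at [0.259, 0.385, 0.008, 0, -1.194, -0.259], TCP at [624.98, 0.025, 404.712] pointing down, gripper open.
Joint ranges: [-3.14, 3.14], [-1.21, 2.06], [-1.07, 1.41], [-3.16, 2.05], [-2.99, -0.16], [-3.1, 3.1]. Speed limits (rad/s): [2.79, 2.79, 3.14, 3.14, 3.14, 3.14].

## Interface

Orientations are given as a unit quaternion [x, y, z, w].
In Python, from bench import read_state, get_image, job_done, recognise, place_of, grip_point_offset gives the robot as it stands. The module is installed in compiled form; this text tells all that it offers.
- The arm moves only by the tool carry_out, never from a script. Its arguments are lists of equal length, an entry for each row: "slide": the shift along the tool's x, y, z in m, a list of three; "roll": the turn about the tool's z in degrees; "claw": the finger opening in m, from 0 to 0.0854. A call has 1 to 8 rows; each row is the pose to reach, as a shift and turn from the pose commanded when the call began, along the tool's axes at that moment; what a row does not reach only later rows make up. A row lasts 1/8 s, in which the tool goes at most 62.5 mm and 10.7 degrees, less where a joint would pass 70% of its speed; a pose out of reach is approached as far as the arm can. A call with a gripper value outside its range is refused whole. The fingers move at their own pace and stop on an object; the grip force is fixed at half the most. Time passes only in rows, so rows that repeat a pose let the fingers close. It gives the time, the measured TCP pose, the force, the opening and the grip force at its end, in the units of the state.
- read_state(): the state, without advancing time (a new reading comes with each control period).
- get_image(name): name is "scene" or "side" or "wrist"; returns a dict with "img" (384x512x3 uint8, red, green, blue), "z_map" (384x512 float32, mm along the optical axis (not along the pixel's ray), 0 where there is no reading), "mtx" (3x3 intrinsics, pixels), "k1" (the pictures are not rectified: a ray, as slopes to the right and down, at radius r is drawn at 1 + k1 r^2 times it, then the intrinsics apply), "world_from_camera" (4x4, takes a point from camera to world coordinates); the wrist camera has in their place "T_tool_cam" (4x4, takes a point from camera to tool coordinates, whose origin is the TCP and whose axes are the flange's). Camera axes: x right, y up, looking along -z (the intrinsics and any distortion apply to the point x, -y, -z); pixel columns grow to the right and rows downward; lengths in mm; the calibration is good to about 2 mm. A picture is of the moment at which its call begins: read the wrist's pose just before it.
- job_done(): hands the job in; it is judged then, once.
Trained networks look in a picture, given as the dict that the camera call returned (one of the last four; its "shot" number tells which), for a name from the list of things; names that differ only in an ending like _2 or _b are one class to them, and where a whole thing is asked for, a point or a joint stands for the part that bears it (a point fixed in the world has none). Each returns a list of dicts, best first, with "conf" (0 to 1); they miss things now and then, are a little off and sometimes report something else, mostly with a low value. They report only what shows in the picture. A call takes as long as a camera call. They do not tell look-alikes from the thing itself.
- recognise(picture, thing): "at" ([column, row] in pixels, amid what is visible of it).
- place_of(picture, thing): "at" ([column, row] in pixels: a listed point, or the origin of a listed thing).
The state is a dict: "clock": time; "joints": joint angles; "joint_vel": joint speeds; "joint_efforts": joint torques, N m; "position": TCP position; "ee_rot": TCP orientation; "contact_force": force on the tool from outside, world axes, zero at the start; "wrist_torque": the same for the moment, N m; "gripper_width": finger opening in mm; "grasp_force": force on a finger pad.
Only numpy, scipy, OpenCV 4.12 (cv2) and the standard library are available. Lean on these libraries where they do the work, as an engineer would, in place of code of your own. Each camera call takes 0.05 s, during which the arm holds its last target. There are 200 camera calls.

## Working session

There is one attempt and no reset: what is moved stays moved. The work goes in short steps, Python scripts to look and compute and a tool call to move; the robot and the scene stay as the last step left them, time stands still between calls to the robot, and variables do not carry over. Pictures are saved under pics/ and viewed, at most 14 in all, crops included, and the job is handed in when it is done.

Besides the shell and the picture viewer there is one more tool, called as a command line: name --pt "numbers of a row" for each row, then --argument value for the rest. carry_out: Moves the arm, as the interface text tells. Its arguments: {"type":"object","properties":{"slide":{"type":"array"},"roll":{"type":"array"},"claw":{"type":"array"}},"required":["slide","roll","claw"]}

```bash
mkdir -p pics; cat > h.py <<'E'
import numpy as np, cv2
from bench import *
from scipy.spatial.transform import Rotation as R
def T_cam(p,st=None):
    if "world_from_camera" in p: return np.array(p["world_from_camera"])
    st=st or read_state()
    T=np.eye(4);T[:3,:3]=R.from_quat(st["ee_rot"]).as_matrix();T[:3,3]=st["position"]
    return T@np.array(p["T_tool_cam"])
def ray(p,uv):
    K=np.array(p["mtx"]);k=p["k1"]
    d=(np.array(uv,float)-K[:2,2])/[K[0,0],K[1,1]]
    s=d.copy()
    for _ in range(20): s=d/(1+k*(s@s))
    return np.array([s[0],-s[1],-1.])
def on_z(p,uv,z,T):
    r=T[:3,:3]@ray(p,uv);o=T[:3,3];return o+r*(z-o[2])/r[2]
def by_depth(p,uv,T):
    u,v=int(round(uv[0])),int(round(uv[1]));d=p["z_map"][v,u]
    return T[:3,:3]@(ray(p,uv)*d)+T[:3,3]
def proj(p,X,T):
    c=np.linalg.inv(T)@np.append(X,1);s=np.array([c[0]/-c[2],-c[1]/-c[2]]);s=s*(1+p["k1"]*(s@s))
    K=np.array(p["mtx"]);return s*[K[0,0],K[1,1]]+K[:2,2]
def save(p,n): cv2.imwrite(f"pics/{n}.png",p["img"][:,:,::-1])
E
python3 - <<'E'
from h import *
np.set_printoptions(precision=1,suppress=True)
print(read_state(),grip_point_offset)
for n in["scene","wrist"]:
    p=get_image(n);T=T_cam(p);save(p,n+"0");print(n,T)
    for t in["drawer_handle","knife","knife_tip","brush1","brush1_tip","charcoal1","board","tape","gesso","tin"]:
        for d in place_of(p,t)[:6]: print(t,round(d["conf"],2),np.array(d["at"]),by_depth(p,d["at"],T))
E
```

```text
{'clock': 0.0, 'joints': array([ 0.3,  0.4,  0. , -0. , -1.2, -0.3]), 'joint_vel': array([-0.,  0., -0., -0., -0., -0.]), 'joint_efforts': array([ -0. , -39.2,  18.8,   4.2,  -0. ,   0. ]), 'position': array([624.8,   0. , 403.6]), 'ee_rot': array([-0.7,  0.7,  0. , -0. ]), 'contact_force': array([0.6, 0.4, 1. ]), 'wrist_torque': array([ 0.1,  0. , -0. ]), 'grasp_force': 0.0, 'gripper_width': 85.4098004106098} 154.70000000000002
scene [[  -0.4   -0.6    0.6 1444.5]
 [   0.9   -0.3    0.3  391.9]
 [  -0.     0.7    0.7  985. ]
 [   0.     0.     0.     1. ]]
drawer_handle 0.89 [216.5 214.2] [ 703.1 -115.9   37.9]
drawer_handle 0.47 [181.2 213.4] [ 766.9 -198.4   65.3]
knife 0.65 [392.9 218.6] [469.4 374.2  16.6]
knife_tip 0.66 [396.6 201.3] [376.  367.3   4.3]
brush1 0.79 [350.1 204.5] [448.7 234.8  -1.2]
brush1 0.69 [372.  219.7] [499.  317.4  14.1]
brush1 0.52 [324.3 203.5] [498.2 162.1  17.2]
brush1_tip 0.61 [342.6 228. ] [569.4 246.   13. ]
brush1_tip 0.17 [369.9 215.6] [487.5 307.2  16.9]
charcoal1 0.75 [302.4 285.4] [804.3 208.6  -0.4]
charcoal1 0.67 [336.9 248.3] [656.9 255.8  
[... 322 characters left out ...]
6.8   18. ]
tin 0.22 [218.  214.9] [ 702.7 -111.    36.6]
wrist [[ -1.    0.    0.  625.4]
 [ -0.   -1.   -0.3 -71.8]
 [ -0.   -0.3   1.  373.7]
 [  0.    0.    0.    1. ]]
drawer_handle 0.89 [187.8  70.5] [ 697.1 -117.8   40. ]
knife 0.27 [288.6 324.1] [614.6 -10.8 303.3]
knife_tip 0.67 [401.9 374.3] [365.6 360.    3.1]
brush1 0.88 [346.  281.8] [582.9   1.7 261.9]
brush1 0.68 [187.9  70.2] [ 697.  -118.1   39.9]
brush1 0.63 [353.6 315.7] [597.5 -18.3 308.8]
brush1_tip 0.91 [288.5 324.5] [614.8 -11.9 304.7]
charcoal1 0.9 [236.1 290.8] [649.7 176.9  17.7]
charcoal1 0.54 [239.1 333.6] [629.2 -13.1 309.6]
board 0.57 [320.3 339.7] [606.9 -12.5 311.3]
board 0.46 [114.8 147.8] [775.4 -36.5  67.9]
```

```bash
python3 - <<'E'
import cv2,numpy as np
a=cv2.imread("pics/scene0.png");b=cv2.imread("pics/wrist0.png")
cv2.imwrite("pics/s0big.png",cv2.resize(a[160:340,200:440],(800,600),interpolation=cv2.INTER_CUBIC))
E
```

```text
(no output)
```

View pics/s0big.png

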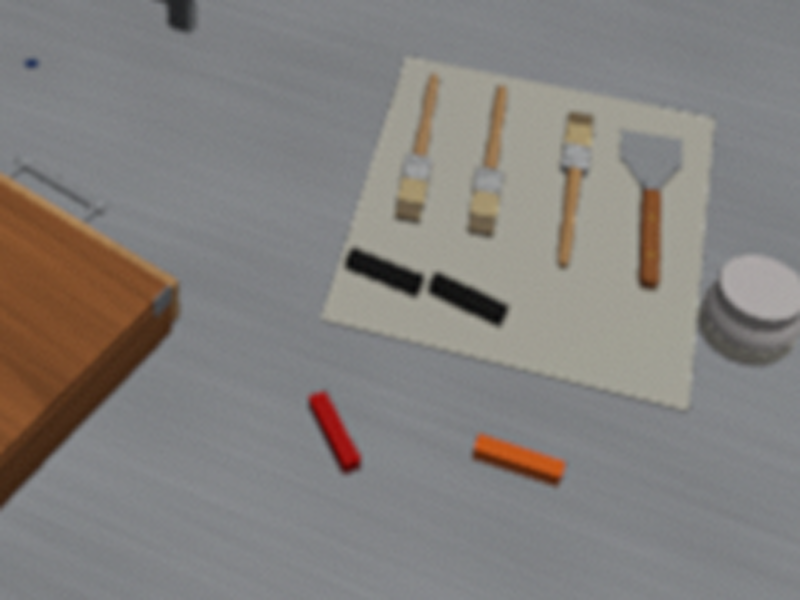

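View pics/wrist0.png

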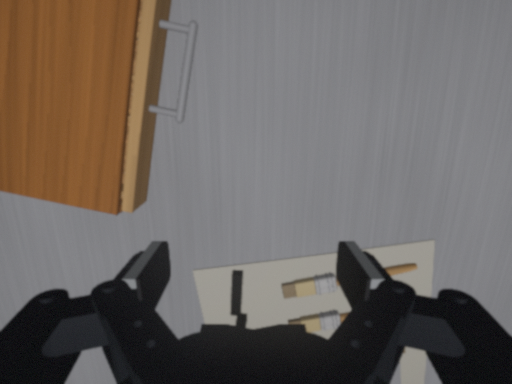

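The scene crop shows three brushes (full-image ~(324,203), (346,207), (372,213)) and the knife (394,219), plus two black charcoals (316,242) and (340,250). The look-alikes are a red stick at (300,289) and an orange one at (356,298), both off the panel, so I leave those. In the wrist view the drawer handle runs from (193,23) to (180,120).

```bash
cat >> h.py <<'E'
def cloud(p,T):
    v,u=np.mgrid[0:384,0:512];K=np.array(p["mtx"])
    d=np.stack([(u-K[0,2])/K[0,0],(v-K[1,2])/K[1,1]],-1);s=d.copy()
    for _ in range(20): s=d/(1+p["k1"]*(s**2).sum(-1,keepdims=True))
    z=p["z_map"][...,None];P=np.concatenate([s[...,:1]*z,-s[...,1:]*z,-z],-1)@T[:3,:3].T+T[:3,3]
    P[p["z_map"]<=0]=np.nan;return P
def rect(P):
    r=cv2.minAreaRect(P[:,:2].astype(np.float32));b=cv2.boxPoints(r);e=b[1]-b[0],b[2]-b[1]
    l=max(e,key=np.linalg.norm);return np.array(r[0]),sorted(r[1]),np.degrees(np.arctan2(l[1],l[0]))%180
def state():
    s=read_state();m=R.from_quat(s["ee_rot"]).as_matrix();g=s["position"]+m[:,2]*grip_point_offset
    return s,m,g
def need(tgt,yaw):
    "grasp point target (mm), yaw (deg) of closing line; prints slide in m, roll deg (least turn)"
    s,m,g=state();d=m.T@(np.array(tgt)-g)/1000
    cur=np.degrees(np.arctan2(m[1,1],m[0,1]));dy=(yaw-cur+90)%180-90
    print("slide",np.round(d,4),"roll",round(-dy,1),"j6",round(s["joints"][5],2),"or roll",round(-dy+180*np.sign(dy),1))
E
python3 - <<'E'
from h import *
np.set_printoptions(precision=1,suppress=True)
s,m,g=state();print(m,g)
p=get_image("wrist");T=T_cam(p);C=cloud(p,T);print(np.array(p["T_tool_cam"]),p["mtx"],p["k1"])
h=C[5:135,152:215].reshape(-1,3);top=C[:215,:140].reshape(-1,3)
t=top[(abs(top[:,2]-68)<4)];print("top",len(t),rect(t),t[:,2].mean())
b=h[(h[:,2]>28)&(h[:,2]<46)];print(len(b),rect(b),b[:,2].max())
for uv in[(193,23),(180,120),(187,70),(192,40),(183,100)]: print(uv,on_z(p,uv,40,T))
for uv in [(157,5),(135,205),(140,5),(120,205)]: print("edge",uv,by_depth(p,uv,T))
for r in range(30,120,15): print(r,np.nanmax(C[r,160:215,2]),C[r,np.nanargmax(np.where(C[r,172:215,2]<50,C[r,172:215,2],0))+172])
E
```

```text
[[-0. -1.  0.]
 [-1.  0.  0.]
 [-0. -0. -1.]] [625.   0. 250.]
[[ 0.   1.   0.3 71.8]
 [ 1.  -0.  -0.  -0.4]
 [ 0.   0.3 -1.  31.1]
 [ 0.   0.   0.   1. ]] [[283.    0.  252.8]
 [  0.  283.  194.8]
 [  0.    0.    1. ]] -0.04643297794962472
top 26046 (array([828.4, -83.4]), [141.55738830566406, 227.50640869140625], np.float32(77.59919)) 67.73664393124093
1828 (array([ 714.4, -124.3]), [41.15544891357422, 120.54659271240234], np.float32(78.44513)) 45.99001006372066
(193, 23) [ 689.1 -165.5   40. ]
(180, 120) [709.  -64.8  40. ]
(187, 70) [ 698.  -118.4   40. ]
(192, 40) [ 691.  -148.7   40. ]
(183, 100) [704.2 -86.7  40. ]
edge (157, 5) [ 722.7 -179.2   52.5]
edge (135, 205) [769.1  35.2  48.1]
edge (140, 5) [ 753.7 -192.4   14.5]
edge (120, 205) [781.6  31.2  60.6]
30 41.078985010510394 [ 691.4 -158.3   41.1]
45 41.27029438685122 [ 692.  -143.5   41.3]
60 40.51326358829334 [ 700.6 -128.6   40.5]
75 41.67394398026107 [ 700.1 -113.    41.7]
90 41.368676194340196 [704.4 -97.3  41.4]
105 41.28152259652069 [708.8 -81.3  41.3]
```

```bash
python3 - <<'E'
from h import *
need([699,-116,140],-12)
E
```

```text
slide [ 0.116 -0.074  0.11 ] roll 12.0 j6 -0.26 or roll -168.0
```

carry_out --pt "0.058 -0.037 0.03" --pt "0.116 -0.074 0.07" --pt "0.116 -0.074 0.11" --pt "0.116 -0.074 0.11" --roll '[6,12,12,12]' --claw '[0.03,0.03,0.03,0.03]'

```text
clock: 1.65
position: [698.0, -117.8, 287.6]
ee_rot: [-0.628, 0.778, 0.004, -0.005]
contact_force: [0.2, -0.4, -0.3]
gripper_width: 29.9
grasp_force: 0.0
```

```bash
python3 - <<'E'
from h import *
np.set_printoptions(precision=1,suppress=True)
s,m,g=state();print(g,s["gripper_width"],s["joint_vel"])
p=get_image("wrist");T=T_cam(p,s);save(p,"w1");C=cloud(p,T)
for d in place_of(p,"drawer_handle"): print(d,on_z(p,d["at"],41,T),by_depth(p,d["at"],T))
P=C.reshape(-1,3);b=P[(P[:,2]>36)&(P[:,2]<45)&(P[:,0]<712)&(P[:,0]>670)&(P[:,1]<-40)&(P[:,1]>-190)];print(len(b),rect(b),b.mean(0))
t=P[(abs(P[:,2]-68)<2.5)&(P[:,0]>700)];print(rect(t))
need([699,-116,36],-12)
E
```

```text
[ 696.1 -117.7  133. ] 29.929242611088963 [ 0.  -0.1  0.1  0.  -0.  -0. ]
{'at': [247.9, 205.8], 'conf': 0.77} [ 699.4 -118.9   41. ] [ 699.4 -118.8   40.7]
1706 (array([ 698.8, -116.7]), [26.304309844970703, 106.11373901367188], np.float32(89.94654)) [ 699.8 -127.3   39.4]
(array([ 811.3, -140. ]), [142.84979248046875, 303.265625], np.float32(63.79445))
slide [-0.   0.   0.1] roll 0.0 j6 -0.27 or roll -180.0
```

View pics/w1.png

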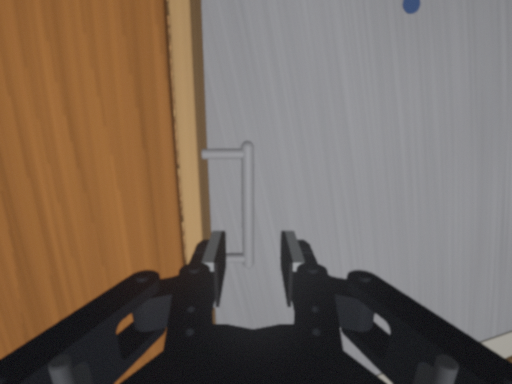

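The view is straight over the bar, which runs from (247,145) to (247,265), centred between the fingers at columns 222 and 285. Descend and grip.

carry_out --pt "0.001 0 0.04" --pt "0.001 0 0.08" --pt "0.001 0 0.1" --pt "0.001 0 0.1" --pt "0.001 0 0.1" --pt "0.001 0 0.1" --pt "0.001 0 0.1" --roll '[0,0,0,0,0,0,0]' --claw '[0.03,0.03,0.03,0.03,0.005,0.005,0.005]'

```text
clock: 2.62
position: [699.3, -116.6, 197.6]
ee_rot: [-0.63, 0.777, -0.001, 0.001]
contact_force: [-3.1, 1.9, 7.1]
gripper_width: 7.4
grasp_force: 58.8
```

carry_out --pt "0 0.015 0" --pt "0 0.045 0" --pt "0 0.08 0" --pt "0 0.115 0" --pt "0 0.15 0" --pt "0 0.185 0" --pt "0 0.215 0" --pt "0 0.229 0" --roll '[0,0,0,0,0,0,0,0]' --claw '[0.005,0.005,0.005,0.005,0.005,0.005,0.005,0.005]'

```text
clock: 3.62
position: [475.8, -69.1, 197.5]
ee_rot: [-0.63, 0.777, -0.003, 0.004]
contact_force: [2.9, -3.7, 6.1]
gripper_width: 7.4
grasp_force: 60.1
```

carry_out --pt "0 0 0" --pt "0 0.002 0" --pt "0 0.002 0" --roll '[0,0,0]' --claw '[0.005,0.005,0.005]'

```text
clock: 4.0
position: [474.8, -68.9, 197.4]
ee_rot: [-0.63, 0.777, -0.002, 0.003]
contact_force: [-0.0, -0.4, 8.6]
gripper_width: 7.4
grasp_force: 60.5
```

carry_out --pt "0 0 0" --pt "0 0 0" --pt "0 0 0.0" --pt "0 0 -0.05" --pt "0 -0.04 -0.11" --pt "0 -0.1 -0.17" --pt "0 -0.14 -0.22" --pt "0 -0.14 -0.22" --roll '[0,0,0,0,0,0,0,0]' --claw '[0.03,0.03,0.03,0.03,0.03,0.03,0.03,0.03]'

```text
clock: 5.0
position: [611.4, -98.5, 417.4]
ee_rot: [-0.629, 0.777, -0.001, 0.002]
contact_force: [0.2, -0.3, -0.1]
gripper_width: 30.1
grasp_force: 0.0
```

```bash
python3 - <<'E'
from h import *
np.set_printoptions(precision=1,suppress=True)
a=np.radians(-11.7);ex=np.array([np.cos(a),np.sin(a)]);ey=np.array([-ex[1],ex[0]])
for n in["wrist","scene"]:
    s,m,g=state();p=get_image(n);T=T_cam(p,s);save(p,n+"2")
    for t,z in[("drawer_handle",38),("knife_bay",14),("brush_bay1",14),("brush_bay2",14),("brush_bay3",14),("charcoal_bay1",14)]:
        for d in place_of(p,t)[:3]:
            X=on_z(p,d["at"],z,T);r=X[:2]-[474.9,-69];print(n,t,round(d["conf"],2),np.array(d["at"]),X,"rel drawer",r@ex,r@ey,by_depth(p,d["at"],T)[2])
print(g)
E
```

```text
wrist drawer_handle 0.91 [364.3 173.2] [476.2 -69.3  38. ] rel drawer 1.3600254195765777 -0.004171163018461676 39.23015348929681
wrist drawer_handle 0.71 [378.9 378.9] [482.7 278.8  38. ] rel drawer -62.86991492571277 342.16660145274477 336.61513244015975
wrist knife_bay 0.7 [326.5  80.1] [ 501.4 -189.4   14. ] rel drawer 50.398051860857755 -112.54757571002973 13.509034615380813
wrist brush_bay1 0.86 [325.5 131.8] [ 511.8 -127.3   14. ] rel drawer 47.9060942793411 -49.589486864879674 27.910841231608572
wrist brush_bay1 0.62 [319.4 163.2] [525.5 -88.3  14. ] rel drawer 53.4692297189559 -8.610190811486396 14.660303425910797
wrist brush_bay1 0.58 [318.8 196.5] [533.  -42.7  14. ] rel drawer 51.530866630301176 37.56425603374425 14.895866575014281
wrist brush_bay2 0.86 [325.5 131.8] [ 511.8 -127.3   14. ] rel drawer 47.9060942793411 -49.589486864879674 27.910841231608572
wrist brush_bay2 0.62 [319.4 163.2] [525.5 -88.3  14. ] rel drawer 53.4692297189559 -8.610190811486396 14.660303425910797
wrist brush_bay2 0.58 [318.8 196.5] [533.  -42.7  14. ] rel drawer 51.530866630301176 37.5642560337
[... 1581 characters left out ...]
l drawer 64.46391220002864 57.854475252502134 31.021996114705075
scene brush_bay2 0.74 [253.1 190.1] [536.6 -73.1  14. ] rel drawer 61.24695542413917 8.472633704479069 28.530474887353307
scene brush_bay3 0.91 [240.9 182.4] [ 520.3 -127.3   14. ] rel drawer 56.25286285656617 -47.91885256248038 10.707736393690084
scene brush_bay3 0.87 [264.4 196.9] [549.8 -25.4  14. ] rel drawer 64.46391220002864 57.854475252502134 31.021996114705075
scene brush_bay3 0.74 [253.1 190.1] [536.6 -73.1  14. ] rel drawer 61.24695542413917 8.472633704479069 28.530474887353307
scene charcoal_bay1 0.75 [271.9 207.7] [584.  17.  14.] rel drawer 89.38123443586696 106.37842693819084 11.818301341352822
[608.3 -97.8 258.3]
```

View pics/wrist2.png

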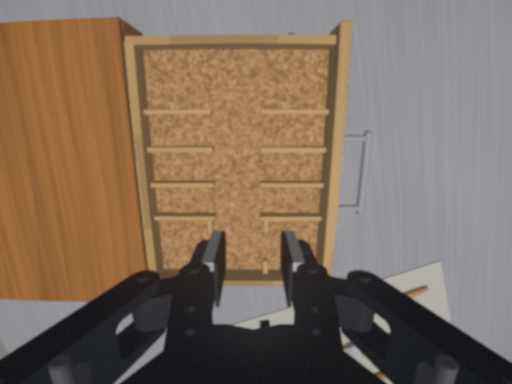

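The view shows the drawer open. From top to bottom are the wide bay (row ~80), narrow bays at rows ~131, 168 and 201, and the charcoal column at row ~245; the measured offsets match the given sizes. Next, look at the panel.

carry_out --pt "-0.05 0.02 0" --pt "-0.108 0.044 0" --pt "-0.166 0.067 0" --pt "-0.224 0.091 0" --pt "-0.282 0.114 0" --pt "-0.34 0.138 0" --pt "-0.398 0.161 0" --pt "-0.45 0.182 0" --roll '[0,0,0,0,0,0,0,0]' --claw '[0.03,0.03,0.03,0.03,0.03,0.03,0.03,0.03]'

```text
clock: 6.7
position: [524.5, 382.1, 414.9]
ee_rot: [-0.63, 0.777, -0.0, 0.0]
contact_force: [0.4, 0.2, -0.6]
gripper_width: 30.4
grasp_force: 0.0
```

carry_out --pt "-0.02 0.008 0" --pt "-0.02 0.008 0" --pt "-0.02 0.008 0" --roll '[0,0,0]' --claw '[0.03,0.03,0.03]'

```text
clock: 7.08
position: [521.9, 400.1, 414.8]
ee_rot: [-0.629, 0.777, -0.0, -0.0]
contact_force: [-0.8, 0.6, -0.1]
gripper_width: 29.8
grasp_force: 0.0
```

```bash
python3 - <<'E'
from h import *
np.set_printoptions(precision=1,suppress=True)
s,m,g=state();p=get_image("wrist");T=T_cam(p,s);save(p,"w3");C=cloud(p,T);print(g)
for t,z in[("knife",19),("knife_tip",6),("brush1",17),("brush1_tip",17),("charcoal1",19)]:
    for d in place_of(p,t)[:4]: print(t,round(d["conf"],2),np.array(d["at"]),on_z(p,d["at"],z,T),by_depth(p,d["at"],T)[2])
M=((C[...,2]>7)&(C[...,2]<28)&(C[...,0]>330)&(C[...,0]<720)&(C[...,1]>100)&(C[...,1]<480)).astype(np.uint8)
n,L,S,c=cv2.connectedComponentsWithStats(M)
for i in range(1,n):
    if S[i,4]>150:
        P=C[L==i];print(c[i],S[i,4],rect(P),np.percentile(P[:,2],[50,95]),p["img"][L==i].mean(0))
E
```

```text
[521.9 400.1 260.1]
knife 0.79 [289.2 143.9] [470.  376.1  19. ] 18.143894177791765
knife_tip 0.62 [364.9 112. ] [365.1 357.3   6. ] 1.634627603676563
brush1 0.85 [270.7  92.1] [480.9 309.3  17. ] 17.159352495839528
brush1 0.58 [267.  19.] [469.3 228.6  17. ] 17.939324205066328
brush1_tip 0.96 [188.2  57.1] [569.7 249.2  17. ] 1.8132402440360806
brush1_tip 0.6 [106.5  19.3] [653.4 187.2  17. ] 19.380183056230578
charcoal1 0.7 [107.8  16.2] [650.  185.1  19. ] 19.332228335500133
charcoal1 0.64 [130.   83.4] [647.  262.7  19. ] 18.678335184195646
charcoal1 0.63 [364.7 110.5] [370.1 354.5  19. ] 3.485704419214869
[111.6  24.6] 844 (array([650.2, 193.2]), [17.997756958007812, 55.8820686340332], np.float32(86.60421)) [18.4 20. ] [41.4 40.5 38.7]
[176.6   3.7] 205 (array([566.7, 190.4]), [11.51805305480957, 33.243228912353516], np.float32(168.67822)) [13.3 15.1] [114.  102.8  84.9]
[240.2  32.8] 2398 (array([484.8, 230.9]), [26.345155715942383, 174.2926025390625], np.float32(12.114379)) [15.5 17.6] [142.9 129.5 110.2]
[131.1  81.7] 949 (array([647.2, 260.8]), [17.178421020507812, 70.23834228515625], np.float32(81.75831)) [18.4 20. ] [49.4 48.3 46.1]
[289.2  84.2] 2417 (array([475.7, 307.7]), [26.457448959350586, 199.34188842773438], np.float32(10.042219)) [15.5 17.5] [146.  131.4 111. ]
[264.3 156.4] 1325 (array([503.7, 386.2]), [18.387935638427734, 127.21272277832031], np.float32(11.837418)) [18.1 19.6] [132.3 100.8  74.2]
[234.8 212.6] 289 (array([563.4, 457.5]), [26.232088088989258, 74.45539855957031], np.float32(165.4446)) [19.3 26.9] [106.8 104.2 101.6]
```

View pics/w3.png

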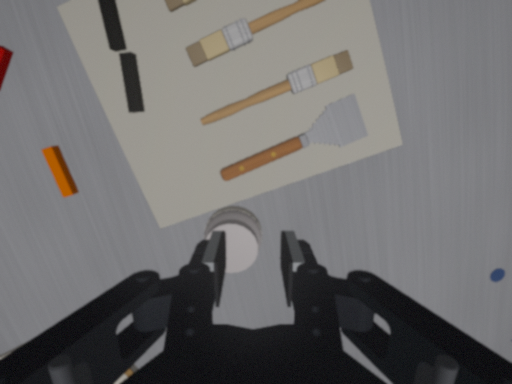

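The view shows the knife handle at (262,158) with its blade at (340,125). One brush lies at (277,88) and a second at (255,32), with the third cut off at the top (180,3). The charcoals are at (131,82) and (112,25), and the red and orange decoys at (3,60) and (60,170). I start with the middle brush (255,32), approaching to z≈130 and checking from there.

```bash
python3 - <<'E'
from h import *
need([467,227,130],102.1)
E
```

```text
slide [0.181  0.0176 0.1303] roll 65.8 j6 -1.11 or roll -114.2
```

carry_out --pt "0.03 0.003 0.02" --pt "0.06 0.006 0.04" --pt "0.09 0.009 0.06" --pt "0.12 0.012 0.08" --pt "0.15 0.015 0.1" --pt "0.17 0.017 0.12" --pt "0.181 0.018 0.13" --pt "0.181 0.018 0.13" --roll '[10,20,30,40,50,60,66,66]' --claw '[0.04,0.04,0.04,0.04,0.04,0.04,0.04,0.04]'

```text
clock: 8.38
position: [466.2, 226.9, 284.4]
ee_rot: [-0.105, 0.995, -0.0, -0.001]
contact_force: [0.7, 0.3, 0.6]
gripper_width: 40.2
grasp_force: 0.0
```

```bash
cat >> h.py <<'E'
def blobs(p,T,lo=7,hi=28,mn=150,box=(300,720,60,480)):
    C=cloud(p,T);x0,x1,y0,y1=box
    M=((C[...,2]>lo)&(C[...,2]<hi)&(C[...,0]>x0)&(C[...,0]<x1)&(C[...,1]>y0)&(C[...,1]<y1)).astype(np.uint8)
    n,L,S,c=cv2.connectedComponentsWithStats(M)
    for i in range(1,n):
        if S[i,4]>mn:
            P=C[L==i];r=rect(P);print(c[i].round(),S[i,4],"ctr",r[0].round(1),"size",np.round(r[1],1),"ax",round(float(r[2]),1),"z",np.percentile(P[:,2],[50,95]).round(1),"rgb",p["img"][L==i].mean(0).round())
E
python3 - <<'E'
from h import *
np.set_printoptions(precision=1,suppress=True)
s,m,g=state();p=get_image("wrist");T=T_cam(p,s);save(p,"w4");print(g)
blobs(p,T)
for t in["brush1","brush1_tip"]:
    for d in place_of(p,t)[:4]: print(t,round(d["conf"],2),np.array(d["at"]),on_z(p,d["at"],17,T))
need([467,227,24],102.1)
E
```

```text
[466.  226.8 129.7]
[178. 178.] 2986 ctr [466.5 159.3] size [ 26.5 163.7] ax 11.5 z [15.4 17.2] rgb [137. 120.  98.]
[255. 206.] 4061 ctr [471.9 228.4] size [ 26.3 200.6] ax 11.2 z [15.4 17.2] rgb [137. 121. 100.]
[344. 176.] 3781 ctr [449.1 303.3] size [ 27.5 145.5] ax 9.5 z [15.5 17.3] rgb [137. 125. 108.]
[411. 245.] 1846 ctr [483.  381.6] size [18.1 94.8] ax 11.2 z [17.8 19.4] rgb [109.  80.  54.]
[ 79. 245.] 508 ctr [544.6  76.9] size [11.7 33.8] ax 57.0 z [18.9 26.9] rgb [91. 73. 53.]
[ 68. 294.] 321 ctr [603.7  67. ] size [ 1.9 51.8] ax 168.6 z [18.6 26.9] rgb [85. 67. 48.]
[465. 310.] 642 ctr [538.4 462.5] size [ 7.4 38.5] ax 125.0 z [18.1 27.2] rgb [83. 80. 77.]
[153. 344.] 199 ctr [647.8 156.1] size [11.5 17.8] ax 3.7 z [18.2 19.5] rgb [26. 26. 26.]
brush1 0.97 [338.7 224.6] [475.3 306.3  17. ]
brush1 0.86 [178.1 199.4] [482.  161.6  17. ]
brush1 0.67 [254.1 199.7] [468.3 226.8  17. ]
brush1_tip 0.92 [256.  296.7] [564.8 249.5  17. ]
brush1_tip 0.48 [298.7 252.2] [509.4 277.9  17. ]
slide [ 0.  -0.   0.1] roll -0.0 j6 -2.13 or roll 180.0
```

View pics/w4.png

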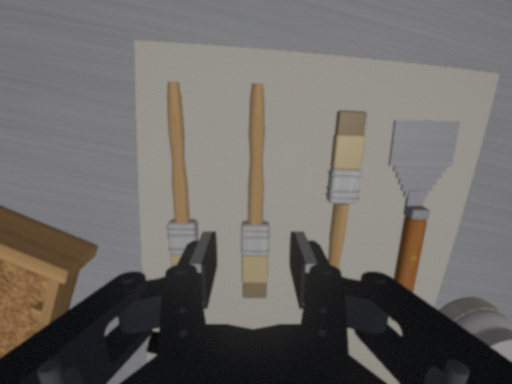

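The brush is centred between the fingers at (256,200), with its bristles at (255,285). Descend; I'll also use this grip to learn the force response.

carry_out --pt "0 0 0.04" --pt "0 0 0.08" --pt "0 0 0.1" --pt "0 0 0.106" --pt "0 0 0.106" --pt "0 0 0.106" --pt "0 0 0.106" --pt "0 0 0.106" --roll '[0,0,0,0,0,0,0,0]' --claw '[0.04,0.04,0.04,0.04,0.014,0.014,0.014,0.014]'

```text
clock: 9.52
position: [466.6, 228.1, 179.4]
ee_rot: [-0.105, 0.995, 0.0, 0.001]
contact_force: [1.0, 0.4, -0.1]
gripper_width: 13.9
grasp_force: 0.2
```

carry_out --pt "0 0 0" --pt "0 0 0" --roll '[0,0]' --claw '[0.013,0.013]'

```text
clock: 9.78
position: [466.6, 228.1, 179.5]
ee_rot: [-0.105, 0.995, 0.0, 0.001]
contact_force: [-0.0, 1.6, 5.5]
gripper_width: 13.3
grasp_force: 19.7
```

carry_out --pt "0 0 0" --pt "0 0 0" --roll '[0,0]' --claw '[0.012,0.012]'

```text
clock: 10.02
position: [466.6, 228.2, 179.5]
ee_rot: [-0.105, 0.994, 0.0, 0.001]
contact_force: [-1.5, -0.2, 6.6]
gripper_width: 12.4
grasp_force: 38.8
```

carry_out --pt "0 0 0" --pt "0 0 0" --roll '[0,0]' --claw '[0.009,0.009]'

```text
clock: 10.28
position: [466.6, 228.2, 179.6]
ee_rot: [-0.105, 0.994, 0.0, 0.001]
contact_force: [-1.8, 0.5, 7.0]
gripper_width: 12.2
grasp_force: 59.9
```

carry_out --pt "0 0 -0.03" --pt "-0.01 -0.02 -0.08" --pt "-0.03 -0.075 -0.11" --pt "-0.05 -0.13 -0.11" --pt "-0.065 -0.185 -0.11" --pt "-0.085 -0.24 -0.11" --pt "-0.1 -0.295 -0.11" --pt "-0.106 -0.321 -0.11" --roll '[0,0,5,12,18,24,24,24]' --claw '[0.009,0.009,0.009,0.009,0.009,0.009,0.009,0.009]'

```text
clock: 11.28
position: [637.4, -67.0, 287.6]
ee_rot: [0.106, 0.994, -0.0, -0.001]
contact_force: [0.9, 0.5, 0.1]
gripper_width: 12.3
grasp_force: 59.1
```

```bash
sed -i 's/np.round(d,4),"roll"/[round(float(x),4) for x in d],"roll"/' h.py; python3 - <<'E'
from h import *
np.set_printoptions(precision=1,suppress=True)
s,m,g=state();p=get_image("wrist");T=T_cam(p,s);save(p,"w5");print(g,s["gripper_width"])
C=cloud(p,T);P=C.reshape(-1,3)
for t,z in[("drawer_handle",41),("brush1",130),("brush1_tip",130)]:
    for d in place_of(p,t)[:2]: print(t,round(d["conf"],2),np.array(d["at"]),on_z(p,d["at"],z,T),by_depth(p,d["at"],T))
b=P[(abs(P[:,2]-58)<3)&(P[:,0]<620)&(P[:,0]>450)];print(len(b),rect(b))
need([637.1,-63.6,37],78)
E
```

```text
[637.2 -67.  132.9] 12.286500268630634
brush1 0.84 [253.4 255.6] [635.3 -67.5 130. ] [638.5 -68.2 124. ]
10540 (array([521.1, -62.4]), [14.74665641784668, 308.1153869628906], np.float32(78.01474))
slide [-0.001, 0.0011, 0.0961] roll -0.1 j6 -1.93 or roll 179.9
```

View pics/w5.png

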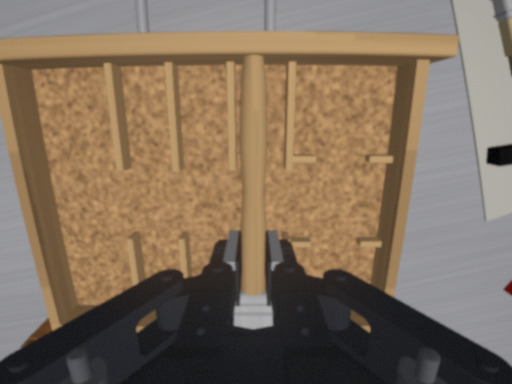

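The brush (253,170) hangs over bay 3, between the dividers at columns 232 and 291, with its handle towards the front. A quick check of the divider lines before lowering.

```bash
cat >> h.py <<'E'
A=np.radians(-12);EX=np.array([np.cos(A),np.sin(A)]);EY=np.array([-EX[1],EX[0]]);O=np.array([474.9,-69.])
def dr(X): r=np.array(X)[:2]-O;return np.round([r@EX,r@EY],1)
def wd(x,y): return (O+x*EX+y*EY).round(1)
E
python3 - <<'E'
from h import *
s,m,g=state();p=get_image("wrist");T=T_cam(p,s);C=cloud(p,T)
for uv in[(231,100),(291,100),(172,100),(115,100),(232,160),(290,160)]: print(uv,dr(on_z(p,uv,32,T)))
for uv in[(250,60),(350,66)]: print("front inner",dr(on_z(p,uv,58,T)))
print("gap end",dr(on_z(p,(232,170),32,T)))
print(g,dr(g))
E
```

```text
(231, 100) [77.1 20.2]
(291, 100) [77.  65.7]
(172, 100) [ 76.8 -24.8]
(115, 100) [ 76.3 -68.9]
(232, 160) [122.9  20. ]
(290, 160) [122.9  66.4]
front inner [53.3 34.9]
front inner [ 56.5 100.4]
gap end [131.   19.9]
[636.1327657  -64.4550712  133.07656662] [156.8  38. ]
```

```bash
python3 - <<'E'
from h import *
s,m,g=state();p=get_image("wrist");T=T_cam(p,s);C=cloud(p,T).reshape(-1,3);C=C[~np.isnan(C[:,0])]
D=np.stack([(C[:,:2]-O)@EX,(C[:,:2]-O)@EY,C[:,2]],1)
q=D[(D[:,0]>65)&(D[:,0]<115)&(D[:,2]>29)&(D[:,2]<36)]
h,e=np.histogram(q[:,1],np.arange(-180,182,2));print([(int(a),int(b)) for a,b in zip(e,h) if b>15])
q=D[(D[:,0]>65)&(D[:,0]<115)&(D[:,2]>41)&(D[:,2]<47)]
h,e=np.histogram(q[:,1],np.arange(-180,182,2));print([(int(a),int(b)) for a,b in zip(e,h) if b>15])
q=D[(D[:,1]>-100)&(D[:,1]<150)&(D[:,2]>54)&(D[:,2]<62)]
h,e=np.histogram(q[:,0],np.arange(0,80,2));print([(int(a),int(b)) for a,b in zip(e,h) if b>15])
E
```

```text
[(-150, 79), (-148, 342), (-78, 91), (-76, 149), (-74, 188), (-72, 152), (-32, 102), (-30, 176), (-28, 172), (-26, 106), (14, 115), (16, 187), (18, 170), (20, 37), (60, 170), (62, 171), (64, 174), (66, 26), (148, 33), (150, 259)]
[(-158, 21), (-156, 82), (-154, 105), (-152, 145), (-150, 188), (-148, 208), (150, 251), (152, 172), (154, 187), (156, 173), (158, 144)]
[(36, 602), (38, 1230), (40, 1249), (42, 1271), (44, 1256), (46, 1221), (48, 1290), (50, 804)]
```

carry_out --pt "-0.002 0.0025 0.03" --pt "-0.002 0.0025 0.06" --pt "-0.002 0.0025 0.085" --pt "-0.002 0.0025 0.096" --pt "-0.002 0.0025 0.096" --pt "-0.002 0.0025 0.096" --roll '[0,0,0,0,0,0]' --claw '[0.009,0.009,0.009,0.009,0.009,0.009]'

```text
clock: 12.32
position: [639.6, -61.6, 193.9]
ee_rot: [0.104, 0.995, 0.0, 0.001]
contact_force: [1.0, 0.6, 0.1]
gripper_width: 12.3
grasp_force: 59.1
```

carry_out --pt "0 0 0.002" --pt "0 0 0.002" --pt "0 0 0.002" --pt "0 0 0.002" --pt "0 0 -0.03" --pt "0 0 -0.08" --pt "0 0 -0.12" --pt "0 0 -0.12" --roll '[0,0,0,0,0,0,0,0]' --claw '[0.009,0.03,0.03,0.03,0.03,0.03,0.03,0.03]'

```text
clock: 13.32
position: [640.2, -62.0, 317.3]
ee_rot: [0.104, 0.995, 0.001, 0.004]
contact_force: [-0.5, -0.2, -0.8]
gripper_width: 30.0
grasp_force: 0.0
```

```bash
python3 - <<'E'
from h import *
s,m,g=state();p=get_image("wrist");T=T_cam(p,s);print(g)
for t in["brush1","brush1_tip"]:
    for d in place_of(p,t)[:2]: print(t,round(d["conf"],2),d["at"],dr(on_z(p,d["at"],28,T)),by_depth(p,d["at"],T)[2])
need([467,227,150],102)
need([465,159,150],101.5)
E
```

```text
[641.57027133 -61.95201556 162.63078042]
brush1 0.7 [255.6, 188.6] [161.6  43.2] 27.223744981292157
brush1_tip 0.74 [251.8, 276.7] [257.   39.7] 24.643033294133716
slide [0.228, 0.247, 0.0075] roll -24.0 j6 -1.93 or roll 156.0
slide [0.2158, 0.18, 0.0075] roll -23.5 j6 -1.93 or roll 156.5
```

carry_out --pt "0.04 0.035 0" --pt "0.08 0.07 0" --pt "0.12 0.105 0" --pt "0.16 0.14 0" --pt "0.195 0.175 0.01" --pt "0.204 0.185 0.025" --pt "0.204 0.185 0.032" --pt "0.204 0.185 0.032" --roll '[-8,-16,-23.5,-23.5,-23.5,-23.5,-23.5,-23.5]' --claw '[0.04,0.04,0.04,0.04,0.04,0.04,0.04,0.04]'

```text
clock: 14.48
position: [478.3, 160.9, 279.6]
ee_rot: [-0.1, 0.995, -0.001, -0.001]
contact_force: [-1.2, -0.1, 0.3]
gripper_width: 39.9
grasp_force: 0.0
```

```bash
python3 - <<'E'
from h import *
np.set_printoptions(precision=1,suppress=True)
s,m,g=state();p=get_image("wrist");T=T_cam(p,s);save(p,"w6");print(g)
blobs(p,T)
for t in["brush1","brush1_tip"]:
    for d in place_of(p,t)[:3]: print(t,round(d["conf"],2),np.array(d["at"]),on_z(p,d["at"],17,T))
need([478,161.5,25],101.5)
E
```

```text
[478.  160.6 124.9]
[255. 208.] 4245 ctr [483.8 161.6] size [ 26.1 199.5] ax 11.9 z [15.4 17.2] rgb [140. 124. 103.]
[420. 184.] 4259 ctr [457.9 304.2] size [ 27.6 163.1] ax 9.8 z [15.2 17.2] rgb [129. 116.  97.]
[478. 262.] 2811 ctr [499.2 384.8] size [ 19.  134.8] ax 11.6 z [17.5 19.3] rgb [104.  74.  48.]
[148. 250.] 423 ctr [544.8  76.6] size [11.4 33.2] ax 59.1 z [19.1 27. ] rgb [93. 76. 57.]
[502. 333.] 661 ctr [571.  448.4] size [11.3 52.2] ax 3.6 z [15.9 26.2] rgb [80. 77. 74.]
brush1 0.75 [253.7 203.2] [482.  160.5  17. ]
brush1 0.74 [  5.9 315.7] [652.5 -64.8  17. ]
brush1 0.6 [412.2 227.7] [476.2 304.2  17. ]
slide [0.0007, 0.0009, 0.1011] roll -0.1 j6 -2.02 or roll 179.9
```

carry_out --pt "0 0 0.04" --pt "0 0 0.08" --pt "0 0 0.095" --pt "0 0 0.1" --pt "0 0 0.1" --pt "0 0 0.1" --pt "0 0 0.1" --pt "0 0 0.1" --roll '[0,0,0,0,0,0,0,0]' --claw '[0.04,0.04,0.04,0.04,0.009,0.009,0.009,0.009]'

```text
clock: 15.62
position: [478.7, 161.7, 182.1]
ee_rot: [-0.1, 0.995, 0.001, 0.001]
contact_force: [-2.0, -0.2, 6.0]
gripper_width: 12.0
grasp_force: 60.9
```

carry_out --pt "0 0 -0.03" --pt "-0.01 -0.02 -0.08" --pt "-0.025 -0.075 -0.11" --pt "-0.045 -0.13 -0.11" --pt "-0.065 -0.185 -0.11" --pt "-0.08 -0.24 -0.11" --pt "-0.095 -0.285 -0.11" --pt "-0.0945 -0.2925 -0.11" --roll '[0,0,5,12,18,23.5,23.5,23.5]' --claw '[0.009,0.009,0.009,0.009,0.009,0.009,0.009,0.009]'

```text
clock: 16.62
position: [629.8, -109.1, 290.1]
ee_rot: [0.106, 0.994, 0.0, 0.0]
contact_force: [-1.1, 0.6, -0.8]
gripper_width: 11.9
grasp_force: 60.1
```

```bash
python3 - <<'E'
from h import *
get_image("scene")
s,m,g=state();p=get_image("wrist");T=T_cam(p,s);print(g,dr(g),s["gripper_width"],s["grasp_force"])
C=cloud(p,T);P=C.reshape(-1,3);b=P[np.linalg.norm(P[:,:2]-g[:2],axis=1)<130];b=b[(b[:,2]>g[2]-14)&(b[:,2]<g[2]+3)];d=(b[:,:2]-O)@EX;y=(b[:,:2]-O)@EY
for a in(65,80,100,110): q=y[abs(d-a)<4];print(a,len(q),q.mean() if len(q) else "")
need([628.8,-107.3,36],78)
E
```

```text
[ 628.97831358 -108.50868978  135.33646129] [158.9  -6.6] 11.821035552438149 60.04952430725098
65 146 -7.904738216575306
80 377 -7.9291012089415505
100 377 -7.950146774571063
110 346 -7.888957131187502
slide [-0.0004, -0.0001, 0.0995] roll -0.1 j6 -1.87 or roll 179.9
```

carry_out --pt "0 0.001 0.03" --pt "0 0.001 0.06" --pt "0 0.001 0.085" --pt "0 0.001 0.096" --pt "0 0.001 0.096" --pt "0 0.001 0.096" --pt "0 0.001 0.096" --roll '[0,0,0,0,0,0,0]' --claw '[0.009,0.009,0.009,0.009,0.009,0.009,0.009]'

```text
clock: 17.6
position: [629.5, -105.3, 195.6]
ee_rot: [0.104, 0.995, 0.0, 0.001]
contact_force: [-0.2, -0.8, -0.7]
gripper_width: 11.9
grasp_force: 60.1
```

carry_out --pt "0 0 0" --pt "0 0 0" --pt "0 0 0" --pt "0 0 -0.03" --pt "0 0 -0.08" --pt "0 0 -0.12" --pt "0 0 -0.12" --roll '[0,0,0,0,0,0,0]' --claw '[0.03,0.03,0.03,0.03,0.03,0.03,0.03]'

```text
clock: 18.48
position: [630.2, -105.5, 319.2]
ee_rot: [0.104, 0.995, 0.0, 0.004]
contact_force: [0.5, 0.2, -1.2]
gripper_width: 30.0
grasp_force: 0.0
```

```bash
python3 - <<'E'
from h import *
s,m,g=state();p=get_image("wrist");T=T_cam(p,s);print(g)
for t in["brush1","brush1_tip"]:
    for d in place_of(p,t)[:3]: print(t,round(d["conf"],2),d["at"],dr(on_z(p,d["at"],28,T)),by_depth(p,d["at"],T)[2])
need([480,307,125],100)
E
```

```text
[ 631.58042552 -105.5426789   164.5108647 ]
brush1 0.97 [249.7, 188.1] [160.9  -7.2] 27.188781579448857
brush1 0.89 [299.3, 192.4] [165.1  40.2] 27.224402235519563
brush1_tip 0.3 [248.8, 62.9] [50.8 -7.8] 30.861529542684195
brush1_tip 0.3 [254.6, 274.4] [254.7  -2.2] 24.83571844829646
brush1_tip 0.23 [130.9, 66.4] [  52.9 -108.9] 20.478956467016985
slide [0.2312, 0.3724, 0.0345] roll -22.0 j6 -1.87 or roll 158.0
```

carry_out --pt "0.02 0.035 0" --pt "0.05 0.085 0" --pt "0.08 0.135 0" --pt "0.11 0.185 0" --pt "0.14 0.235 0" --pt "0.17 0.285 0" --pt "0.2 0.335 0.02" --pt "0.231 0.373 0.035" --roll '[-4,-10,-16,-22,-22,-22,-22,-22]' --claw '[0.04,0.04,0.04,0.04,0.04,0.04,0.04,0.04]'

```text
clock: 19.62
position: [479.8, 309.2, 277.5]
ee_rot: [-0.087, 0.996, -0.001, -0.001]
contact_force: [0.2, 0.5, -0.1]
gripper_width: 39.9
grasp_force: 0.0
```

carry_out --pt "0 0 0" --pt "0 0 0" --roll '[0,0]' --claw '[0.04,0.04]'

```text
clock: 19.88
position: [480.7, 307.3, 278.6]
ee_rot: [-0.087, 0.996, -0.001, -0.001]
contact_force: [-0.4, -0.1, -0.0]
gripper_width: 40.0
grasp_force: 0.0
```

```bash
python3 - <<'E'
from h import *
np.set_printoptions(precision=1,suppress=True)
s,m,g=state();p=get_image("wrist");T=T_cam(p,s);save(p,"w7");print(g)
blobs(p,T)
for t in["brush1","brush1_tip"]:
    for d in place_of(p,t)[:3]: print(t,round(d["conf"],2),np.array(d["at"]),on_z(p,d["at"],17,T))
need([480.6,308.6,25],100)
E
```

```text
[480.5 307.  123.9]
[257. 158.] 4900 ctr [476.5 307.6] size [ 26.  200.2] ax 9.7 z [15.5 17.3] rgb [137. 124. 105.]
[338. 218.] 2159 ctr [490.5 384.3] size [ 19.  104.3] ax 11.9 z [18.  19.5] rgb [115.  86.  62.]
[  6. 231.] 280 ctr [564.2  81.2] size [15.9 41.2] ax 173.7 z [16.1 24.6] rgb [87. 70. 52.]
[413. 281.] 373 ctr [533.7 468.3] size [ 4.3 24.7] ax 113.4 z [17.9 27. ] rgb [83. 80. 77.]
brush1 0.68 [254.2 193.6] [475.7 305.7  17. ]
slide [0.0004, 0.0023, 0.1] roll -0.1 j6 -2.25 or roll 179.9
```

carry_out --pt "0 0.002 0.045" --pt "0 0.002 0.085" --pt "0 0.002 0.1" --pt "0 0.002 0.1" --pt "0 0.002 0.1" --pt "0 0.002 0.1" --pt "0 0.002 0.1" --pt "0 0.002 0.06" --roll '[0,0,0,0,0,0,0,0]' --claw '[0.04,0.04,0.04,0.04,0.009,0.009,0.009,0.009]'

```text
clock: 21.02
position: [479.8, 308.6, 218.0]
ee_rot: [-0.087, 0.996, -0.002, -0.002]
contact_force: [-0.4, 0.3, 0.2]
gripper_width: 11.7
grasp_force: 60.3
```

carry_out --pt "0 0 -0.05" --pt "-0.005 -0.04 -0.07" --pt "-0.012 -0.1 -0.08" --pt "-0.02 -0.16 -0.08" --pt "-0.027 -0.22 -0.08" --pt "-0.034 -0.28 -0.08" --pt "-0.041 -0.34 -0.08" --pt "-0.048 -0.4 -0.08" --roll '[0,-10,-20,-30,-40,-50,-60,-70]' --claw '[0.009,0.009,0.009,0.009,0.009,0.009,0.009,0.009]'

```text
clock: 22.02
position: [593.6, -63.9, 300.1]
ee_rot: [-0.636, 0.771, -0.0, 0.0]
contact_force: [0.8, 1.1, 0.0]
gripper_width: 11.8
grasp_force: 60.3
```

```bash
python3 - <<'E'
from h import *
get_image("scene")
s,m,g=state();print(g,s["gripper_width"],s["grasp_force"],np.degrees(np.arctan2(m[1,1],m[0,1])))
need([619.3,-151.9,130],258)
E
```

```text
[595.09305719 -69.50915766 145.30368079] 11.757674070649573 60.25669455528259 169.13157863849847
slide [0.0763, -0.0393, 0.0155] roll -88.9 j6 -0.35 or roll 91.1
```

carry_out --pt "0.02 -0.01 0" --pt "0.04 -0.02 0" --pt "0.06 -0.03 0" --pt "0.076 -0.039 0" --pt "0.076 -0.039 0" --pt "0.076 -0.039 0" --pt "0.076 -0.039 0" --pt "0.076 -0.039 0" --roll '[-10.5,-21,-31.5,-42,-52.5,-63,-73.5,-84]' --claw '[0.009,0.009,0.009,0.009,0.009,0.009,0.009,0.009]'

```text
clock: 23.08
position: [616.6, -144.3, 299.8]
ee_rot: [0.989, -0.147, -0.0, -0.0]
contact_force: [0.2, -0.2, -0.4]
gripper_width: 11.8
grasp_force: 60.3
```

carry_out --pt "0 0 0.01" --pt "0 0 0.01" --roll '[-4,-4]' --claw '[0.009,0.009]'

```text
clock: 23.32
position: [616.4, -144.3, 289.0]
ee_rot: [0.993, -0.116, -0.001, -0.0]
contact_force: [-0.0, 0.4, 0.0]
gripper_width: 11.8
grasp_force: 60.3
```

```bash
python3 - <<'E'
from h import *
get_image("scene")
s,m,g=state();p=get_image("wrist");save(p,"w8");T=T_cam(p,s);print(g,dr(g),s["gripper_width"],s["grasp_force"])
C=cloud(p,T);P=C.reshape(-1,3);b=P[np.linalg.norm(P[:,:2]-g[:2],axis=1)<140];b=b[(b[:,2]>g[2]-14)&(b[:,2]<g[2]+3)];d=(b[:,:2]-O)@EX;y=(b[:,:2]-O)@EY
for a in(190,200,220,240,250): q=y[abs(d-a)<4];print(a,len(q),q.mean() if len(q) else "")
need([619.3,-151.9,36.5],258)
E
```

```text
[ 616.54736983 -144.27244306  134.89836547] [154.2 -44.2] 11.561183522157616 60.25286078453064
190 835 -46.207547065402856
200 863 -46.32423899790232
220 936 -46.69352967339116
240 923 -47.22855944499646
250 869 -47.65318569124515
slide [0.0041, 0.0068, 0.0987] roll -1.3 j6 1.31 or roll 178.7
```

carry_out --pt "0.004 0.006 0.03" --pt "0.004 0.006 0.06" --pt "0.004 0.006 0.085" --pt "0.004 0.006 0.0965" --pt "0.004 0.006 0.0965" --pt "0.004 0.006 0.0965" --pt "0.004 0.006 0.0965" --roll '[-1,-1,-1,-1,-1,-1,-1]' --claw '[0.009,0.009,0.009,0.009,0.009,0.009,0.009]'

```text
clock: 24.3
position: [619.5, -151.2, 193.8]
ee_rot: [0.994, -0.107, 0.0, -0.0]
contact_force: [-0.0, 0.1, 0.8]
gripper_width: 11.7
grasp_force: 60.3
```

carry_out --pt "0 0 0" --pt "0 0 0" --pt "0 0 0" --pt "0 0 -0.03" --pt "0 0 -0.08" --pt "0 0 -0.12" --pt "0 0 -0.12" --roll '[0,0,0,0,0,0,0]' --claw '[0.03,0.03,0.03,0.03,0.03,0.03,0.03]'

```text
clock: 25.18
position: [620.3, -151.3, 317.8]
ee_rot: [0.994, -0.107, 0.004, -0.0]
contact_force: [-0.2, -0.2, 0.2]
gripper_width: 30.1
grasp_force: 0.0
```

```bash
python3 - <<'E'
from h import *
get_image("scene")
s,m,g=state();p=get_image("wrist");T=T_cam(p,s);save(p,"w9");print(g)
for t in["brush1","brush1_tip"]:
    for d in place_of(p,t)[:3]: print(t,round(d["conf"],2),d["at"],dr(on_z(p,d["at"],28,T)),by_depth(p,d["at"],T)[2])
need([478.8,380,140],101.8)
E
```

```text
[ 620.09891349 -151.15368096  160.42360386]
brush1 0.85 [251.8, 183.9] [167.4 -50.5] 28.49134105097957
brush1 0.76 [200.2, 186.2] [165.4  -2.2] 27.01962349555282
brush1_tip 0.84 [148.7, 69.0] [268.1  36.5] 12.778930889524588
slide [-0.2496, -0.4891, 0.0177] roll -24.1 j6 1.34 or roll 155.9
```

View pics/w9.png

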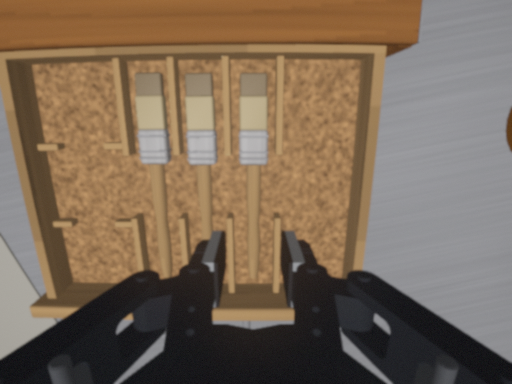

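The view shows all three brushes flat in their own bays at columns 150, 201 and 254, bristles to the back. Now the knife.

carry_out --pt "-0.01 -0.02 0" --pt "-0.026 -0.05 0" --pt "-0.042 -0.08 0" --pt "-0.058 -0.113 0" --pt "-0.075 -0.146 0" --pt "-0.091 -0.179 0" --pt "-0.108 -0.212 0" --pt "-0.125 -0.245 0" --roll '[10,20,30,40,50,60,70,80]' --claw '[0.04,0.04,0.04,0.04,0.04,0.04,0.04,0.04]'

```text
clock: 26.38
position: [548.8, 115.8, 311.7]
ee_rot: [-0.691, 0.723, 0.0, -0.001]
contact_force: [0.5, -0.5, 0.5]
gripper_width: 39.7
grasp_force: 0.0
```

carry_out --pt "-0.034 0.01 0" --pt "-0.068 0.02 0" --pt "-0.102 0.03 0" --pt "-0.136 0.04 0" --pt "-0.17 0.05 0" --pt "-0.205 0.06 0.01" --pt "-0.24 0.072 0.015" --pt "-0.263 0.08 0.025" --roll '[10,20,30,40,50,60,70,76]' --claw '[0.04,0.04,0.04,0.04,0.04,0.04,0.04,0.04]'

```text
clock: 27.38
position: [479.3, 382.2, 286.6]
ee_rot: [-0.101, 0.995, -0.001, -0.001]
contact_force: [-0.0, -0.4, -0.1]
gripper_width: 39.9
grasp_force: 0.0
```

carry_out --pt "0 0 0" --pt "0 0 0" --roll '[0,0]' --claw '[0.04,0.04]'

```text
clock: 27.62
position: [479.9, 380.3, 287.4]
ee_rot: [-0.102, 0.995, -0.001, -0.001]
contact_force: [-0.1, -0.3, 0.0]
gripper_width: 39.8
grasp_force: 0.0
```

```bash
python3 - <<'E'
from h import *
np.set_printoptions(precision=1,suppress=True)
s,m,g=state();p=get_image("wrist");T=T_cam(p,s);save(p,"w10");print(g)
blobs(p,T)
for t in["knife","knife_tip"]:
    for d in place_of(p,t)[:2]: print(t,round(d["conf"],2),np.array(d["at"]),on_z(p,d["at"],17 if t=="knife" else 6,T))
need([478.8,380,25],101.8)
E
```

```text
[479.7 380.  132.7]
[256. 218.] 2451 ctr [504.9 387.1] size [ 17.6 122.3] ax 11.5 z [18.2 19.5] rgb [124.  93.  67.]
[ 34. 308.] 1090 ctr [650.  182.5] size [18.7 64.7] ax 87.9 z [18.1 19.6] rgb [13. 13. 14.]
knife 0.71 [255.5 181.8] [466.8 378.1  17. ]
knife_tip 0.56 [256.8  58.5] [367.9 358.3   6. ]
slide [0.0015, 0.0004, 0.1087] roll -0.1 j6 -2.3 or roll 179.9
```

carry_out --pt "0.001 0.001 0.045" --pt "0.001 0.001 0.085" --pt "0.001 0.001 0.107" --pt "0.001 0.001 0.107" --pt "0.001 0.001 0.107" --pt "0.001 0.001 0.107" --pt "0.001 0.001 0.107" --pt "0.001 0.001 0.067" --roll '[0,0,0,0,0,0,0,0]' --claw '[0.04,0.04,0.04,0.04,0.011,0.011,0.011,0.011]'

```text
clock: 28.78
position: [477.8, 380.6, 219.0]
ee_rot: [-0.102, 0.995, -0.002, -0.003]
contact_force: [1.0, -0.3, -0.1]
gripper_width: 15.8
grasp_force: 60.4
```

carry_out --pt "0 0 -0.05" --pt "0 -0.04 -0.08" --pt "0 -0.1 -0.085" --pt "0 -0.16 -0.085" --pt "0 -0.22 -0.085" --pt "0 -0.28 -0.085" --pt "0 -0.34 -0.085" --pt "0 -0.4 -0.085" --roll '[-10,-20,-30,-40,-50,-60,-70,-80]' --claw '[0.011,0.011,0.011,0.011,0.011,0.011,0.011,0.011]'

```text
clock: 29.78
position: [558.6, -4.3, 306.5]
ee_rot: [0.713, -0.701, 0.0, -0.0]
contact_force: [1.2, 0.9, -0.5]
gripper_width: 16.0
grasp_force: 60.4
```

carry_out --pt "0.025 -0.005 0" --pt "0.05 -0.01 0" --pt "0.075 -0.015 0" --pt "0.1 -0.02 0" --pt "0.13 -0.025 0" --pt "0.16 -0.03 0" --pt "0.185 -0.034 0.01" --pt "0.2 -0.036 0.015" --roll '[-10,-20,-30,-40,-50,-60,-70,-76]' --claw '[0.011,0.011,0.011,0.011,0.011,0.011,0.011,0.011]'

```text
clock: 30.78
position: [596.8, -203.2, 290.5]
ee_rot: [0.993, -0.115, -0.001, -0.0]
contact_force: [-0.3, 0.4, -0.9]
gripper_width: 16.3
grasp_force: 60.4
```

carry_out --pt "0 0 0" --pt "0 0 0" --roll '[0,0]' --claw '[0.011,0.011]'

```text
clock: 31.02
position: [597.1, -201.6, 291.4]
ee_rot: [0.993, -0.116, 0.0, -0.0]
contact_force: [0.3, 0.0, -0.3]
gripper_width: 16.0
grasp_force: 60.4
```

```bash
python3 - <<'E'
from h import *
s,m,g=state();p=get_image("wrist");save(p,"w11");T=T_cam(p,s);print(g,dr(g),s["gripper_width"],s["grasp_force"])
C=cloud(p,T);P=C.reshape(-1,3);b=P[np.linalg.norm(P[:,:2]-g[:2],axis=1)<140];b=b[(b[:,2]>g[2]-28)&(b[:,2]<g[2]+3)];d=(b[:,:2]-O)@EX;y=(b[:,:2]-O)@EY
for a in(200,220,240,250): q=abs(d-a)<4;print(a,q.sum(),y[q].min(),y[q].max(),b[q,2].mean())
for t in["knife","knife_tip"]:
    for e in place_of(p,t)[:2]: print(t,round(e["conf"],2),e["at"],dr(on_z(p,e["at"],g[2]-12,T)))
need([601.6,-210.9,37],258)
E
```

```text
[ 597.10000033 -201.55483095  136.74137229] [ 147.1 -104.3] 15.991466618936256 60.375999212265015
200 890 -124.04224804465186 -89.52012128719117 114.14557457412452
220 1820 -136.37029081255304 -78.2555978833015 114.26049980207084
240 2145 -137.07038197083307 -78.62763212509611 114.30162821062127
250 2247 -137.13024533195323 -78.69506555577888 114.31349002613514
knife 0.69 [251.3, 223.5] [ 163.7 -105.2]
knife 0.56 [65.4, 56.2] [246.  -23.4]
knife_tip 0.6 [252.1, 16.9] [ 258.5 -107.8]
slide [0.0063, 0.0084, 0.1001] roll -1.3 j6 1.41 or roll 178.7
```

carry_out --pt "0.006 0.008 0.03" --pt "0.006 0.008 0.06" --pt "0.006 0.008 0.085" --pt "0.006 0.008 0.098" --pt "0.006 0.008 0.098" --pt "0.006 0.008 0.098" --pt "0.006 0.008 0.098" --roll '[-1.3,-1.3,-1.3,-1.3,-1.3,-1.3,-1.3]' --claw '[0.011,0.011,0.011,0.011,0.011,0.011,0.011]'

```text
clock: 32.05
position: [601.6, -211.0, 194.1]
ee_rot: [0.995, -0.104, 0.001, 0.0]
contact_force: [0.3, 1.1, 2.2]
gripper_width: 16.2
grasp_force: 60.7
```

carry_out --pt "0 0 0" --pt "0 0 0" --pt "0 0 0" --pt "0 0 -0.03" --pt "0 0 -0.08" --pt "0 0 -0.12" --pt "0 0 -0.12" --roll '[0,0,0,0,0,0,0]' --claw '[0.035,0.035,0.035,0.035,0.035,0.035,0.035]'

```text
clock: 32.92
position: [602.0, -211.5, 317.6]
ee_rot: [0.995, -0.104, 0.004, 0.0]
contact_force: [0.2, -0.0, -0.8]
gripper_width: 34.8
grasp_force: 0.0
```

```bash
python3 - <<'E'
from h import *
s,m,g=state();p=get_image("wrist");T=T_cam(p,s);save(p,"w12");print(g)
for t,z in[("knife",28),("knife_tip",17)]:
    for d in place_of(p,t)[:2]: print(t,round(d["conf"],2),d["at"],dr(on_z(p,d["at"],z,T)),by_depth(p,d["at"],T)[2])
need([647.2,260.8,140],172)
E
```

```text
[ 603.32374299 -211.73054216  162.94536008]
knife 0.76 [249.9, 177.3] [ 169.9 -111.5] 30.403043170883848
knife_tip 0.93 [252.7, 69.4] [ 265.7 -114. ] 15.78081989225052
knife_tip 0.44 [152.4, 274.2] [60.1 -5.2] 13.503688303508966
slide [-0.0524, -0.4712, 0.0178] roll 86.0 j6 1.45 or roll -94.0
```

View pics/w12.png

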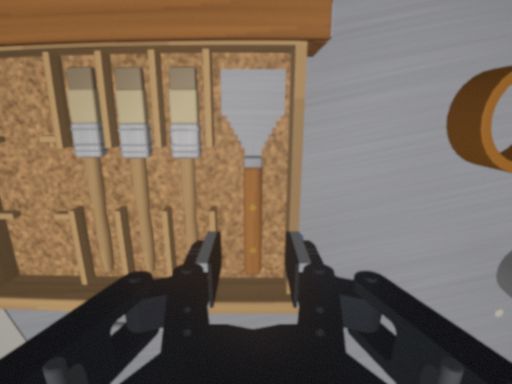

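The knife lies in the wide bay (252,170) with its blade to the back. Next, the charcoal.

carry_out --pt "-0.006 -0.055 0" --pt "-0.012 -0.11 0" --pt "-0.018 -0.165 0" --pt "-0.025 -0.22 0" --pt "-0.031 -0.28 0" --pt "-0.038 -0.34 0" --pt "-0.045 -0.4 0" --pt "-0.05 -0.45 0" --roll '[10,20,30,40,50,60,70,80]' --claw '[0.04,0.04,0.04,0.04,0.04,0.04,0.04,0.04]'

```text
clock: 34.08
position: [645.4, 241.6, 311.0]
ee_rot: [-0.693, 0.721, 0.0, -0.002]
contact_force: [0.2, -0.1, 0.5]
gripper_width: 39.8
grasp_force: 0.0
```

carry_out --pt "-0.021 0 0.02" --pt "-0.021 0 0.03" --pt "-0.021 0 0.03" --roll '[6,6,6]' --claw '[0.035,0.035,0.035]'

```text
clock: 34.45
position: [646.1, 259.6, 280.8]
ee_rot: [-0.656, 0.755, 0.0, -0.003]
contact_force: [0.2, -0.9, 0.6]
gripper_width: 35.4
grasp_force: 0.0
```

```bash
python3 - <<'E'
from h import *
np.set_printoptions(precision=1,suppress=True)
s,m,g=state();p=get_image("wrist");T=T_cam(p,s);save(p,"w13");print(g)
blobs(p,T)
for d in place_of(p,"charcoal1")[:4]: print(round(d["conf"],2),np.array(d["at"]),on_z(p,d["at"],19,T),p["img"][int(d["at"][1]),int(d["at"][0])])
need([647,260.8,25],172)
E
```

```text
[645.5 259.1 126.1]
[234. 111.] 1812 ctr [650.6 184.9] size [16.2 69.4] ax 86.9 z [18.6 19.8] rgb [56. 55. 53.]
[251. 200.] 1472 ctr [647.6 260.9] size [15.6 70.4] ax 81.6 z [18.5 19.7] rgb [59. 58. 55.]
[365. 360.] 349 ctr [547.9 454.9] size [ 9.1 50. ] ax 143.4 z [18.  27.1] rgb [84. 81. 78.]
0.87 [235.3 112.7] [649.4 185.2  19. ] [49 49 48]
0.75 [253.4 200.6] [645.2 258.8  19. ] [51 51 49]
0.73 [ 45.8 163.3] [813.8 202.2  19. ] [148  10   5]
slide [-0.0017, -0.0001, 0.1034] roll -0.0 j6 -0.75 or roll 180.0
```

View pics/w13.png

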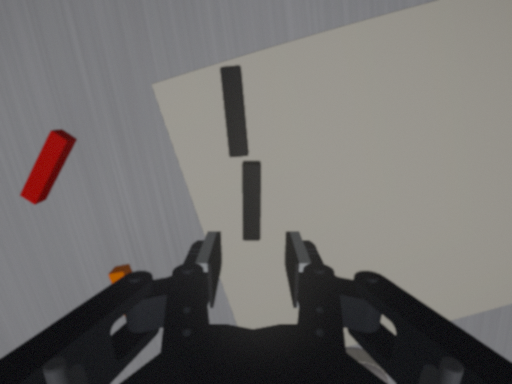

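Two black sticks, at (235,112) and (252,200); the nearer one is centred between the fingers, and the red (47,165) and orange (120,273) ones stay. Descend and close gently.

carry_out --pt "-0.001 0 0.045" --pt "-0.001 0 0.085" --pt "-0.001 0 0.103" --pt "-0.001 0 0.103" --pt "-0.001 0 0.103" --pt "-0.001 0 0.103" --pt "-0.001 0 0.103" --pt "-0.001 0 0.103" --roll '[0,0,0,0,0,0,0,0]' --claw '[0.035,0.035,0.035,0.028,0.022,0.019,0.0175,0.0168]'

```text
clock: 35.55
position: [646.7, 261.4, 180.8]
ee_rot: [-0.656, 0.755, -0.0, 0.0]
contact_force: [-0.4, 0.6, -1.1]
gripper_width: 16.5
grasp_force: 0.0
```

carry_out --pt "0 0 0" --pt "0 0 0" --roll '[0,0]' --claw '[0.0162,0.016]'

```text
clock: 35.8
position: [646.7, 261.4, 180.3]
ee_rot: [-0.656, 0.755, -0.0, 0.0]
contact_force: [0.2, 0.3, 0.1]
gripper_width: 15.8
grasp_force: 0.1
```

carry_out --pt "0 0 0" --pt "0 0 0" --roll '[0,0]' --claw '[0.0158,0.0158]'

```text
clock: 36.05
position: [646.7, 261.3, 180.3]
ee_rot: [-0.656, 0.755, -0.0, 0.0]
contact_force: [0.1, 0.4, 0.6]
gripper_width: 15.6
grasp_force: 4.0
```

carry_out --pt "0 0 0" --pt "0 0 -0.01" --pt "0 0 -0.04" --pt "0 0 -0.08" --pt "0 0 -0.1" --roll '[0,0,0,0,0]' --claw '[0.0157,0.0157,0.0157,0.0157,0.0157]'

```text
clock: 36.67
position: [647.0, 261.5, 283.7]
ee_rot: [-0.656, 0.755, -0.001, 0.002]
contact_force: [0.2, 0.3, -0.7]
gripper_width: 15.6
grasp_force: 6.0
```

carry_out --pt "0.015 -0.003 0" --pt "0.05 -0.01 0" --pt "0.09 -0.018 0" --pt "0.13 -0.025 0" --pt "0.17 -0.032 0" --pt "0.21 -0.04 0" --pt "0.24 -0.045 0" --pt "0.254 -0.0465 0" --roll '[0,1,2,3,4,4,4,4]' --claw '[0.0157,0.0157,0.0157,0.0157,0.0157,0.0157,0.0157,0.0157]'

```text
clock: 37.67
position: [656.6, 0.8, 278.8]
ee_rot: [-0.628, 0.778, 0.001, -0.001]
contact_force: [0.4, 0.1, 0.2]
gripper_width: 16.0
grasp_force: 6.0
```

carry_out --pt "0 0 0" --pt "0 0 0" --roll '[0,0]' --claw '[0.0157,0.0157]'

```text
clock: 37.92
position: [657.3, 4.1, 279.9]
ee_rot: [-0.63, 0.777, 0.0, -0.0]
contact_force: [-0.8, 1.1, -0.4]
gripper_width: 15.7
grasp_force: 6.0
```

```bash
python3 - <<'E'
from h import *
s,m,g=state();p=get_image("wrist");save(p,"w14");T=T_cam(p,s);print(g,dr(g),s["gripper_width"],s["grasp_force"])
for d in place_of(p,"charcoal1")[:2]: print(d,dr(on_z(p,d["at"],g[2]-5,T)))
need([657.4,3.1,37],168)
E
```

```text
[657.28453553   4.11467563 125.24407653] [163.2 109.4] 15.670165583531796 5.99682480096817
{'at': [252.4, 250.9], 'conf': 0.81} [164.1 104.2]
slide [0.0014, -0.0003, 0.0884] roll 0.1 j6 -0.46 or roll -179.9
```

carry_out --pt "0.001 0 0.03" --pt "0.001 0 0.06" --pt "0.001 0 0.08" --pt "0.001 0 0.088" --pt "0.001 0 0.088" --pt "0.001 0 0.088" --pt "0.001 0 0.088" --roll '[0,0,0,0,0,0,0]' --claw '[0.0157,0.0157,0.0157,0.0157,0.0157,0.0157,0.0157]'

```text
clock: 38.9
position: [657.4, 2.4, 193.1]
ee_rot: [-0.629, 0.777, -0.0, 0.001]
contact_force: [-0.2, 0.4, -0.4]
gripper_width: 15.7
grasp_force: 6.1
```

carry_out --pt "0 0 0" --pt "0 0 0" --pt "0 0 0" --pt "0 0 -0.03" --pt "0 0 -0.08" --pt "0 0 -0.1" --pt "0 0 -0.1" --roll '[0,0,0,0,0,0,0]' --claw '[0.028,0.028,0.028,0.028,0.028,0.028,0.028]'

```text
clock: 39.78
position: [657.5, 2.4, 294.4]
ee_rot: [-0.629, 0.777, -0.001, 0.002]
contact_force: [0.4, -0.1, -1.1]
gripper_width: 28.0
grasp_force: 0.0
```

```bash
python3 - <<'E'
from h import *
s,m,g=state();p=get_image("wrist");save(p,"w15");T=T_cam(p,s);print(g)
for d in place_of(p,"charcoal1")[:2]: print(d,dr(on_z(p,d["at"],30,T)),by_depth(p,d["at"],T)[2])
need([650.3,185.5,130],177)
E
```

```text
[658.21337453   2.53409903 139.67575065]
{'at': [254.9, 196.9], 'conf': 0.66} [163.8 105.8] 30.035138993633666
slide [-0.1779, 0.0441, 0.0065] roll -9.0 j6 -0.46 or roll 171.0
```

carry_out --pt "-0.05 0.012 0" --pt "-0.1 0.025 0" --pt "-0.15 0.037 0" --pt "-0.179 0.045 0.006" --pt "-0.179 0.045 0.006" --pt "-0.179 0.045 0.006" --roll '[-4,-9,-9,-9,-9,-9]' --claw '[0.035,0.035,0.035,0.035,0.035,0.035]'

```text
clock: 40.62
position: [650.2, 186.4, 284.6]
ee_rot: [-0.688, 0.725, 0.0, -0.001]
contact_force: [-0.0, -0.1, -0.2]
gripper_width: 35.0
grasp_force: 0.0
```

```bash
python3 - <<'E'
from h import *
np.set_printoptions(precision=1,suppress=True)
s,m,g=state();p=get_image("wrist");T=T_cam(p,s);save(p,"w16");print(g)
blobs(p,T)
for d in place_of(p,"charcoal1")[:4]: print(round(d["conf"],2),np.array(d["at"]),on_z(p,d["at"],19,T),p["img"][int(d["at"][1]),int(d["at"][0])])
need([650.3,185,25.5],177)
E
```

```text
[649.7 186.2 129.9]
[323.  52.] 753 ctr [593.4  70. ] size [10.7 89.7] ax 160.5 z [19.5 27.3] rgb [92. 74. 55.]
[252. 194.] 1452 ctr [650.6 184.5] size [15.9 70.1] ax 87.4 z [18.6 19.7] rgb [61. 60. 58.]
0.85 [ 71.4 222.5] [815.1 199.4  19. ] [150  14  12]
0.62 [250.5 193.6] [651.7 180.7  19. ] [53 54 52]
0.56 [142.9 344.5] [772.4 337.9  19. ] [24 25 29]
slide [0.0005, -0.0002, 0.1054] roll -0.1 j6 -0.57 or roll 179.9
```

carry_out --pt "0.001 0 0.045" --pt "0.001 0 0.085" --pt "0.001 0 0.104" --pt "0.001 0 0.104" --pt "0.001 0 0.104" --pt "0.001 0 0.104" --pt "0.001 0 0.104" --pt "0.001 0 0.104" --roll '[0,0,0,0,0,0,0,0]' --claw '[0.035,0.035,0.035,0.028,0.022,0.019,0.0175,0.0168]'

```text
clock: 41.72
position: [650.4, 185.9, 182.8]
ee_rot: [-0.688, 0.725, -0.0, 0.0]
contact_force: [0.4, -0.5, -0.7]
gripper_width: 16.7
grasp_force: 0.0
```

carry_out --pt "0 0 0" --pt "0 0 0" --pt "0 0 0" --roll '[0,0,0]' --claw '[0.0162,0.016,0.0158]'

```text
clock: 42.1
position: [650.4, 185.8, 182.3]
ee_rot: [-0.688, 0.725, -0.0, 0.0]
contact_force: [-0.6, 0.5, 0.8]
gripper_width: 16.0
grasp_force: 3.8
```

carry_out --pt "0 0 0" --pt "0 0 -0.01" --pt "0 0 -0.04" --pt "0 0 -0.08" --pt "0 0 -0.1" --roll '[0,0,0,0,0]' --claw '[0.0157,0.0157,0.0157,0.0157,0.0157]'

```text
clock: 42.72
position: [650.7, 185.9, 285.7]
ee_rot: [-0.689, 0.725, -0.001, 0.002]
contact_force: [-0.0, 0.4, -0.4]
gripper_width: 15.8
grasp_force: 5.7
```

carry_out --pt "0.015 0.005 0" --pt "0.045 0.016 0" --pt "0.08 0.028 0" --pt "0.115 0.04 0" --pt "0.15 0.052 0" --pt "0.169 0.059 0" --pt "0.169 0.059 0" --pt "0.169 0.059 0" --roll '[0,2,4,6,9,9,9,9]' --claw '[0.0157,0.0157,0.0157,0.0157,0.0157,0.0157,0.0157,0.0157]'

```text
clock: 43.72
position: [582.9, 20.5, 282.1]
ee_rot: [-0.63, 0.777, -0.0, 0.0]
contact_force: [0.0, 0.2, -0.6]
gripper_width: 15.7
grasp_force: 5.7
```

```bash
python3 - <<'E'
from h import *
get_image("scene")
s,m,g=state();p=get_image("wrist");save(p,"w17");T=T_cam(p,s);print(g,dr(g),s["gripper_width"],s["grasp_force"])
for d in place_of(p,"charcoal1")[:2]: print(d,dr(on_z(p,d["at"],g[2]-5,T)))
need([582.1,19.1,37],168)
E
```

```text
[583.02132871  20.79065108 127.36871445] [ 87.1 110.3] 15.805501999015439 5.72356291115284
{'at': [252.3, 246.7], 'conf': 0.77} [ 88.1 102.8]
{'at': [162.3, 197.7], 'conf': 0.69} [131.   77.3]
slide [0.002, 0.0005, 0.0903] roll 0.1 j6 -0.52 or roll -179.9
```

carry_out --pt "0.001 0 0.03" --pt "0.001 0 0.06" --pt "0.001 0 0.08" --pt "0.001 0 0.088" --pt "0.001 0 0.088" --pt "0.001 0 0.088" --pt "0.001 0 0.088" --roll '[0,0,0,0,0,0,0]' --claw '[0.0157,0.0157,0.0157,0.0157,0.0157,0.0157,0.0157]'

```text
clock: 44.75
position: [582.6, 19.2, 195.1]
ee_rot: [-0.629, 0.777, -0.0, 0.001]
contact_force: [-0.1, 0.5, -0.5]
gripper_width: 15.5
grasp_force: 5.9
```

carry_out --pt "0 0 0" --pt "0 0 0" --pt "0 0 0" --pt "0 0 -0.03" --pt "0 0 -0.08" --pt "0 0 -0.14" --pt "0 0 -0.2" --pt "0 0 -0.22" --roll '[0,0,0,0,0,0,0,0]' --claw '[0.028,0.028,0.028,0.028,0.028,0.028,0.028,0.028]'

```text
clock: 45.75
position: [582.5, 19.0, 419.3]
ee_rot: [-0.629, 0.777, -0.002, 0.004]
contact_force: [-0.0, -0.7, -1.1]
gripper_width: 28.2
grasp_force: 0.0
```

```bash
python3 - <<'E'
from h import *
s,m,g=state();p=get_image("wrist");save(p,"w18");T=T_cam(p,s);print(g)
for t,z in[("charcoal1",30),("brush1",28),("brush1_tip",28),("knife",30),("drawer_handle",41)]:
    for d in place_of(p,t)[:4]: print(t,round(d["conf"],2),d["at"],dr(on_z(p,d["at"],z,T)),by_depth(p,d["at"],T)[2])
need([474.9,-69,41],168)
E
```

```text
[583.84419007  19.28790226 264.63322551]
charcoal1 0.86 [195.2, 170.2] [165.2 108.7] 29.80030108286445
charcoal1 0.68 [130.8, 308.8] [277.1 323.9] 311.6270077143656
charcoal1 0.63 [254.6, 169.7] [ 88.5 107.9] 30.072614924415006
brush1 0.67 [188.9, 78.5] [167.5  -2.6] 28.916448237469297
brush1 0.59 [190.1, 115.2] [168.3  40.1] 27.72447441972139
brush1 0.55 [187.1, 36.6] [167.2 -48.6] 25.648764396777835
brush1_tip 0.83 [112.3, 114.7] [266.2  38.7] 23.9405485919861
slide [0.1079, 0.0851, 0.2169] roll -0.0 j6 -0.52 or roll 180.0
```

View pics/w18.png

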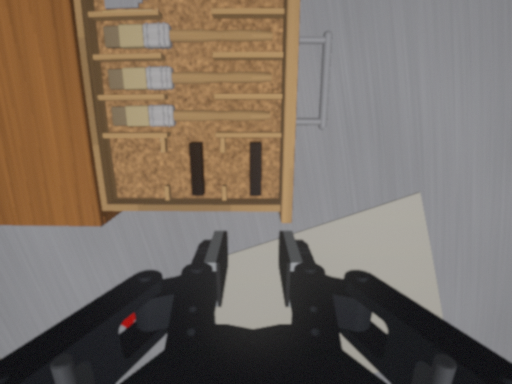

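The view shows both charcoals across in the front and middle short bays (197,168) and (255,168), with the three brushes in theirs and the visible panel empty. Now take the handle again and shut the drawer.

carry_out --pt "0.04 0.03 0" --pt "0.08 0.065 0" --pt "0.108 0.085 0.03" --pt "0.108 0.085 0.08" --pt "0.108 0.085 0.13" --pt "0.108 0.085 0.13" --pt "0.108 0.085 0.13" --roll '[0,0,0,0,0,0,0]' --claw '[0.03,0.03,0.03,0.03,0.03,0.03,0.03]'

```text
clock: 46.92
position: [477.6, -68.7, 285.1]
ee_rot: [-0.63, 0.777, -0.001, 0.0]
contact_force: [0.5, 0.6, 0.6]
gripper_width: 29.9
grasp_force: 0.0
```

```bash
python3 - <<'E'
from h import *
s,m,g=state();p=get_image("wrist");save(p,"w19");T=T_cam(p,s);print(g)
for d in place_of(p,"drawer_handle")[:2]: print(round(d["conf"],2),d["at"],dr(on_z(p,d["at"],41,T)))
need([474.9,-69,41],168)
E
```

```text
[477.78107137 -68.81783208 130.36532512]
0.6 [250.1, 203.6] [ 5.7 -2.2]
slide [0.0012, 0.0035, 0.0903] roll 0.0 j6 -0.4 or roll -180.0
```

carry_out --pt "0 0 0.03" --pt "0 0 0.06" --pt "0 0 0.085" --pt "0 0 0.09" --pt "0 0 0.09" --pt "0 0 0.09" --pt "0 0 0.09" --pt "0 0 0.09" --roll '[0,0,0,0,0,0,0,0]' --claw '[0.03,0.03,0.03,0.03,0.02,0.01,0.0075,0.007]'

```text
clock: 48.02
position: [477.9, -68.7, 195.9]
ee_rot: [-0.63, 0.777, -0.001, 0.002]
contact_force: [0.7, 0.7, 6.4]
gripper_width: 8.0
grasp_force: 48.3
```

carry_out --pt "0 -0.004 0" --pt "0 -0.014 0" --pt "0 -0.03 0" --pt "0 -0.048 0" --pt "0 -0.066 0" --pt "0 -0.084 0" --pt "0 -0.102 0" --pt "0 -0.12 0" --roll '[0,0,0,0,0,0,0,0]' --claw '[0.007,0.007,0.007,0.007,0.007,0.007,0.007,0.007]'

```text
clock: 49.02
position: [594.6, -93.5, 195.9]
ee_rot: [-0.629, 0.777, -0.0, 0.0]
contact_force: [-2.2, 2.8, 7.1]
gripper_width: 7.7
grasp_force: 48.3
```

carry_out --pt "0 -0.018 0" --pt "0 -0.036 0" --pt "0 -0.054 0" --pt "0 -0.072 0" --pt "0 -0.086 0" --pt "0 -0.096 0" --pt "0 -0.102 0" --pt "0 -0.104 0" --roll '[0,0,0,0,0,0,0,0]' --claw '[0.007,0.007,0.007,0.007,0.007,0.007,0.007,0.007]'

```text
clock: 50.02
position: [696.2, -115.1, 196.0]
ee_rot: [-0.629, 0.777, -0.0, 0.0]
contact_force: [-2.5, 1.6, 6.1]
gripper_width: 8.0
grasp_force: 48.3
```

carry_out --pt "0 -0.002 0" --pt "0 -0.003 0" --pt "0 -0.003 0" --roll '[0,0,0]' --claw '[0.007,0.007,0.007]'

```text
clock: 50.4
position: [698.9, -115.6, 196.0]
ee_rot: [-0.63, 0.777, -0.0, 0.0]
contact_force: [-2.6, 1.6, 5.3]
gripper_width: 7.7
grasp_force: 48.2
```

carry_out --pt "0 -0.0015 0" --pt "0 -0.0015 0" --pt "0 -0.0015 0" --roll '[0,0,0]' --claw '[0.007,0.007,0.007]'

```text
clock: 50.78
position: [700.0, -115.8, 196.0]
ee_rot: [-0.629, 0.777, 0.0, 0.0]
contact_force: [-2.4, 2.3, 5.7]
gripper_width: 7.9
grasp_force: 48.3
```

carry_out --pt "0 -0.0015 0" --pt "0 -0.0015 0" --pt "0 -0.0015 0" --roll '[0,0,0]' --claw '[0.007,0.007,0.007]'

```text
clock: 51.15
position: [700.6, -115.9, 196.0]
ee_rot: [-0.629, 0.777, 0.001, -0.001]
contact_force: [-4.9, 4.4, 8.5]
gripper_width: 7.9
grasp_force: 48.6
```

carry_out --pt "0 -0.002 0" --pt "0 -0.002 0" --pt "0 -0.002 0" --roll '[0,0,0]' --claw '[0.007,0.007,0.007]'

```text
clock: 51.52
position: [701.4, -116.0, 195.9]
ee_rot: [-0.629, 0.777, 0.003, -0.003]
contact_force: [-10.2, 4.7, 12.8]
gripper_width: 8.1
grasp_force: 48.9
```

carry_out --pt "0 0 0" --pt "0 0.001 0" --pt "0 0.001 0" --pt "0 0.001 -0.03" --pt "0 0.001 -0.08" --pt "0 0.001 -0.14" --pt "0 0.001 -0.2" --pt "0 0.001 -0.2" --roll '[0,0,0,0,0,0,0,0]' --claw '[0.01,0.03,0.03,0.03,0.03,0.03,0.03,0.03]'

```text
clock: 52.52
position: [703.4, -117.3, 401.9]
ee_rot: [-0.629, 0.777, -0.005, 0.005]
contact_force: [-0.2, -0.0, 0.4]
gripper_width: 30.1
grasp_force: 0.0
```

```bash
python3 - <<'E'
from h import *
s,m,g=state();p=get_image("wrist");T=T_cam(p,s);print(g,s["contact_force"])
C=cloud(p,T).reshape(-1,3);C=C[~np.isnan(C[:,0])];D=np.stack([(C[:,:2]-O)@EX,(C[:,:2]-O)@EY,C[:,2]],1)
q=D[(abs(D[:,1])<140)&(D[:,2]>55)&(D[:,2]<72)&(D[:,0]<340)]
for lo,hi in((55,61),(65,71)):
    a=q[(q[:,2]>lo)&(q[:,2]<hi)];h,e=np.histogram(a[:,0],np.arange(240,310,2));print([(int(x),int(n)) for x,n in zip(e,h) if n>10])
q=get_image("scene");save(q,"s2");cv2.imwrite("pics/end.png",np.hstack([p["img"][:,:,::-1][:,:400],cv2.resize(q["img"][160:340,130:440,::-1],(400,384))]))
E
```

```text
[ 705.57945724 -117.44809399  247.24698884] [-0.18666818 -0.03274354  0.44185958]
[(264, 95), (266, 458), (268, 416), (270, 432), (272, 392), (274, 368), (276, 337), (278, 241)]
[(278, 109), (280, 392), (282, 363), (284, 347), (286, 362), (288, 361), (290, 367), (292, 380), (294, 365), (296, 360), (298, 383), (300, 371), (302, 371), (304, 368), (306, 387)]
```

View pics/end.png

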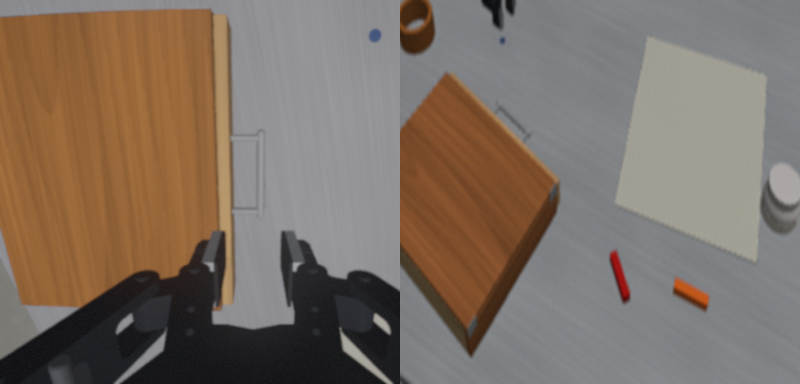

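The drawer front adjoins the chest with no gap (14 mm front, then the chest top), and the panel is empty. Handing in.

```bash
python3 -c "
from bench import *
print(job_done())"
```

```text
the job is handed in; nothing more can be done
None
```

The job is handed in: three brushes, the filling knife and two charcoal sticks are in their compartments, the charcoal was gripped at about 6 N, the drawer is shut, and the tape, jar and tin were not touched.

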